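Turn over the ECG sensor pods in the disinfection dock and set its timer

TASK

Take the clean pods that are now in the disinfection dock out and lay them flat in the white hand-out tray, then seat every used pod lying on the trolley flush in a dock well of its own shape. Once all pods are in place, wind the bell timer clockwise past its top mark (the long 20-minute mark) and then turn it back to 10 minutes. Leave the gel bottle, the cup and the wipes tub where they are.

Things in the scene. Friction and masses are not known exactly. Their poses are not given: they have to be found in the camera images.
- used_round_a_mid (a point): Used round pod: white plastic disc 76 mm across and 12 mm thick with a bevelled underside, and on its centre an upright grey round grip post 28 mm across and 30 mm tall (42 mm overall, about 120 g). Lies at the start on the trolley top on the robot's right; may be absent. The point is on its vertical axis, 21 mm above its underside (half-way up); z is up, x and y parallel to the square sides (no meaning on the round pod).
- used_round_b_mid (a point): Used round pod: white plastic disc 76 mm across and 12 mm thick with a bevelled underside, and on its centre an upright grey round grip post 28 mm across and 30 mm tall (42 mm overall, about 120 g). Lies at the start on the trolley top on the robot's right; may be absent. The point is on its vertical axis, 21 mm above its underside (half-way up); z is up, x and y parallel to the square sides (no meaning on the round pod).
- used_square_a_mid (a point): Used square pod: white plastic slab 66 x 66 mm and 12 mm thick with a stepped-in underside, and on its centre an upright grey square grip post 28 x 28 mm, sides parallel to the slab's, 30 mm tall (42 mm overall, about 120 g). Lies at the start on the trolley top on the robot's right; may be absent. The point is on its vertical axis, 21 mm above its underside (half-way up); z is up, x and y parallel to the square sides.
- used_square_b_mid (a point): Used square pod: white plastic slab 66 x 66 mm and 12 mm thick with a stepped-in underside, and on its centre an upright grey square grip post 28 x 28 mm, sides parallel to the slab's, 30 mm tall (42 mm overall, about 120 g). Lies at the start on the trolley top on the robot's right; may be absent. The point is on its vertical axis, 21 mm above its underside (half-way up); z is up, x and y parallel to the square sides.
- clean_round_a_mid (a point): Clean round pod: white plastic disc 76 mm across and 12 mm thick with a bevelled underside, and on its centre an upright grey round grip post 28 mm across and 30 mm tall (42 mm overall, about 120 g). Sits at the start in a well of the dock; may be absent. The point is on its vertical axis, 21 mm above its underside (half-way up); z is up, x and y parallel to the square sides (no meaning on the round pod).
- clean_round_b_mid (a point): Clean round pod: white plastic disc 76 mm across and 12 mm thick with a bevelled underside, and on its centre an upright grey round grip post 28 mm across and 30 mm tall (42 mm overall, about 120 g). Sits at the start in a well of the dock; may be absent. The point is on its vertical axis, 21 mm above its underside (half-way up); z is up, x and y parallel to the square sides (no meaning on the round pod).
- clean_square_a_mid (a point): Clean square pod: white plastic slab 66 x 66 mm and 12 mm thick with a stepped-in underside, and on its centre an upright grey square grip post 28 x 28 mm, sides parallel to the slab's, 30 mm tall (42 mm overall, about 120 g). Sits at the start in a well of the dock; may be absent. The point is on its vertical axis, 21 mm above its underside (half-way up); z is up, x and y parallel to the square sides.
- clean_square_b_mid (a point): Clean square pod: white plastic slab 66 x 66 mm and 12 mm thick with a stepped-in underside, and on its centre an upright grey square grip post 28 x 28 mm, sides parallel to the slab's, 30 mm tall (42 mm overall, about 120 g). Sits at the start in a well of the dock; may be absent. The point is on its vertical axis, 21 mm above its underside (half-way up); z is up, x and y parallel to the square sides.
- well_round_a (a point): A round well in the top of the disinfection dock, 80 mm across, 12 mm deep, flat bottom, no bevel: a pod of that shape fits with 2 mm to spare all round and its slab then ends flush with the dock's top, its point 9 mm above this one. The point is the centre of the well's mouth, on the dock's top face; z up, x and y along the dock's sides.
- well_round_b (a point): A round well in the top of the disinfection dock, 80 mm across, 12 mm deep, flat bottom, no bevel: a pod of that shape fits with 2 mm to spare all round and its slab then ends flush with the dock's top, its point 9 mm above this one. The point is the centre of the well's mouth, on the dock's top face; z up, x and y along the dock's sides.
- well_square_a (a point): A square well in the top of the disinfection dock, 70 x 70 mm, 12 mm deep, flat bottom, no bevel: a pod of that shape fits with 2 mm to spare all round and its slab then ends flush with the dock's top, its point 9 mm above this one. The point is the centre of the well's mouth, on the dock's top face; z up, x and y along the dock's sides and the well's sides.
- well_square_b (a point): A square well in the top of the disinfection dock, 70 x 70 mm, 12 mm deep, flat bottom, no bevel: a pod of that shape fits with 2 mm to spare all round and its slab then ends flush with the dock's top, its point 9 mm above this one. The point is the centre of the well's mouth, on the dock's top face; z up, x and y along the dock's sides and the well's sides.
- dock: Disinfection dock: a fixed aluminium block 200 x 200 mm and 22 mm high with a 2 x 2 set of wells at 95 mm pitch, two round ones in the row nearer the robot and two square ones in the far row. Origin at the centre of its underside; it does not move.
- tray_floor (a point): Shallow white hand-out tray, fixed, open-topped, 130 x 220 mm outside, walls 4 mm thick and 16 mm high, floor 4 mm thick. The point is the centre of its inner floor; x along the short side (122 mm inside), y along the long side (212 mm inside). Two pods lie flat in it side by side along y.
- timer: Wind-up bell timer: fixed white housing 110 x 110 mm, 30 mm high, origin at the centre of its underside, with a dial on top. On the face round the dial are five black marks for 0, 5, 10, 15 and 20 minutes, 0.5 rad apart: the 0 mark on the housing's -x side, the others following clockwise seen from above; the 20-minute mark, the top mark, is longer and wider.
- timer_dial (a joint): Angle of the timer's dial in rad: 0 = pointer at the 0 mark, growing clockwise seen from above by 0.1 rad a minute: 10 minutes = 1.0, top mark (20 minutes) = 2.0, end stop at 2.45. Starts between 0 and 0.3. It turns with light friction (about 0.05 N m), does not run down and stays where it is left.
- dial_grip (a point): Grip bar of the timer's dial: grey bar 62 mm long (along its x), 14 mm thick (along its y), 32 mm tall, from 38 to 70 mm above the trolley top, standing on a disc 66 mm across; the point is on the dial's axis 60 mm above the trolley top and turns with the dial. A black line on its -x half is the pointer.
- gel_bottle: White gel bottle 50 mm across, 120 mm high, a bystander standing beyond the work, not part of the job. Origin at the centre of its underside.
- cup: Grey cup 72 mm across, 70 mm high, a bystander standing beyond the work, not part of the job. Origin at the centre of its underside.
- wipes_tub: White wipes tub 90 mm across, 85 mm high, a bystander standing beyond the work, not part of the job. Origin at the centre of its underside.
Things that resemble listed ones, but are neither listed nor needed, are in the scene too. What is shaped like the part that bears used_round_b_mid but blue or yellow is not meant.

How it is judged:
On the way, in this order (a step that is already met when the one before it is completed fails the run):
1. all clean pods lie in the tray and all used pods are seated in wells of their shape (x of clean_round_a_mid in the frame of tray_floor between -0.045 and 0.045 m and y of clean_round_a_mid in the frame of tray_floor between -0.09 and 0.09 m and z of clean_round_a_mid in the frame of tray_floor between 0.017 and 0.0245 m and angle between each of clean_round_a_mid, clean_round_b_mid, clean_square_a_mid, clean_square_b_mid, used_round_a_mid, used_round_b_mid, used_square_a_mid, used_square_b_mid's own z axis and vertical below 0.07 rad and linear speed of each of clean_round_a, clean_round_b, clean_square_a, clean_square_b, used_round_a, used_round_b, used_square_a, used_square_b below 0.02 m/s and x of clean_round_b_mid in the frame of tray_floor between -0.045 and 0.045 m and y of clean_round_b_mid in the frame of tray_floor between -0.09 and 0.09 m and z of clean_round_b_mid in the frame of tray_floor between 0.017 and 0.0245 m and x of clean_square_a_mid in the frame of tray_floor between -0.045 and 0.045 m and y of clean_square_a_mid in the frame of tray_floor between -0.09 and 0.09 m and z of clean_square_a_mid in the frame of tray_floor between 0.017 and 0.0245 m and x of clean_square_b_mid in the frame of tray_floor between -0.045 and 0.045 m and y of clean_square_b_mid in the frame of tray_floor between -0.09 and 0.09 m and z of clean_square_b_mid in the frame of tray_floor between 0.017 and 0.0245 m and ((horizontal distance between used_round_a_mid and well_round_a below 0.006 m and z of used_round_a_mid in the frame of well_round_a between 0.005 and 0.0125 m) or (horizontal distance between used_round_a_mid and well_round_b below 0.006 m and z of used_round_a_mid in the frame of well_round_b between 0.005 and 0.0125 m)) and ((horizontal distance between used_round_b_mid and well_round_a below 0.006 m and z of used_round_b_mid in the frame of well_round_a between 0.005 and 0.0125 m) or (horizontal distance between used_round_b_mid and well_round_b below 0.006 m and z of used_round_b_mid in the frame of well_round_b between 0.005 and 0.0125 m)) and ((horizontal distance between used_square_a_mid and well_square_a below 0.006 m and z of used_square_a_mid in the frame of well_square_a between 0.005 and 0.0125 m) or (horizontal distance between used_square_a_mid and well_square_b below 0.006 m and z of used_square_a_mid in the frame of well_square_b between 0.005 and 0.0125 m)) and ((horizontal distance between used_square_b_mid and well_square_a below 0.006 m and z of used_square_b_mid in the frame of well_square_a between 0.005 and 0.0125 m) or (horizontal distance between used_square_b_mid and well_square_b below 0.006 m and z of used_square_b_mid in the frame of well_square_b between 0.005 and 0.0125 m))), for 0.2 s.
2. the timer is wound past its top mark (value of joint timer_dial above 2 rad), for 0.1 s.
3. the timer is turned back to 10 minutes (value of joint timer_dial between 0.88 and 1.12 rad and velocity of joint timer_dial between -0.1 and 0.1 rad/s), for 0.2 s.
At the end, for the whole second after the job is handed in: Every clean pod lies flat and at rest on the tray's floor; every used pod is seated flat on the bottom of a well of its own shape (within 6 mm of its centre, height within 3.5 mm, tilt under 4 degrees); the timer stands at 10 minutes within 1.2 minutes (joint 0.88 to 1.12) (all of step 1 and all of step 3); the robot touches nothing.
It fails at once if the gel bottle is pushed away or knocked over (distance of gel_bottle from where it was at the start of the episode above 0.03 m or angle between gel_bottle's own z axis and vertical above 0.5 rad).
It fails at once if the cup is pushed away or knocked over (distance of cup from where it was at the start of the episode above 0.03 m or angle between cup's own z axis and vertical above 0.5 rad).
It fails at once if the wipes tub is pushed away or knocked over (distance of wipes_tub from where it was at the start of the episode above 0.03 m or angle between wipes_tub's own z axis and vertical above 0.5 rad).
Of used_round_a, used_round_b, used_square_a, used_square_b only 3 to 4 are there at a start; the rules pass over those that are not, and their reading is None.
Of clean_round_a, clean_round_b, clean_square_a, clean_square_b only 2 to 2 are there at a start; the rules pass over those that are not, and their reading is None.
At some moment in a run one of used_round_a, used_round_b, used_square_a, used_square_b may be knocked a few centimetres aside while the robot is not near it.
Once in a run the grip may slacken for a moment while it holds something.
It also fails if it takes over 192 s, if anything falls off the work surface, if the arm or the gripper's body presses on something with over 40 N, if the wrist force passes 120 N, or if a joint passes its speed limit or range.

ROBOT

A 6-joint arm with a two-finger parallel gripper is mounted at the origin on the work surface. World frame = base frame: x ahead of the robot, y to its left, z up, the work surface at z = 0. Lengths are in m, angles in rad, forces in N, time in s.
With the tool pointing down it reaches from about 0.425 to 0.95 m from the base axis. Payload 3.5 kg.
Tool frame: the origin (TCP) lies between the finger pads; the fingertips stand 14 mm ahead of it and the grasp point (between the pads) lies 5 mm behind it (ctrl.tip_extent is the distance from the TCP to the fingertips, in m); x points along the fingers, z is the direction in which the jaws open and shut, and the axes are right-handed (so a half turn about x gives the same grasp; the last joint's range is limited). The gripper opens to 85 mm and grips with 20 to 120 N. Pads are 22 mm wide; open, the fingers measure 114 mm over their backs; the gripper's body (76 mm by 85 mm) begins 54 mm behind the grasp point. The pads swing forward as they close: fully open they stand 13 mm farther back than shut.
Start: joints at [-1.263, 0.286, 1.577, -0, 1.279, -0.15], TCP at [0.298, -0.605, 0.245] pointing down, gripper open.
Joint ranges: [-2.77, 2.77], [-0.9, 2.22], [0.21, 2.48], [-1.53, 4.67], [0.24, 2.81], [-2.84, 2.84]. Speed limits (rad/s): [2.79, 2.79, 3.14, 3.14, 3.14, 3.14].

INTERFACE

Orientations are given as a unit quaternion [x, y, z, w].
In Python, from plant import ctrl gives the robot as it stands.
- The arm moves only by the tool move_arm, never from a script. Its argument "commands" is one flat list of numbers, 4 for each row, row after row: the shift along the tool's x, y, z in units of 25 mm (1.0 is 25 mm), then the turn about the tool's x in units of 5 degrees (1.0 is 5 degrees). A call has 1 to 20 rows; each row shifts and turns the commanded pose from where the row before left it, along the tool's axes as they then stand; what a row does not reach is not made up. A row lasts 1/8 s, in which the tool goes at most 62.5 mm and 10.7 degrees, less where a joint would pass 70% of its speed; a pose out of reach is approached as far as the arm can. A call is refused whole if a number of a shift passes 1 or a number of a turn 1, either way. A call with a gripper value outside its range is refused whole. "jaw" is the finger opening in mm, from 0 to 85.4, set as the call begins (left out, the last holds). The fingers move at their own pace and stop on an object; "force" is the grip in N (left out, the last holds). Time passes only in rows, so rows that do not move let the fingers close. It gives the time, the measured TCP pose, the force and the opening at its end, in the units of the state.
- ctrl.get_state(): the state, without advancing time (a new reading comes with each control period).
- ctrl.read_camera(name): name is "scene" or "side" or "wrist"; returns the picture (480x640x3 uint8, red, green, blue); there is no depth.
- ctrl.get_calibration(name): a dict with "camera_matrix" (3x3 intrinsics, pixels), "camera_from_world" (4x4, takes a point from world to camera coordinates); the wrist camera has in their place "mount" (4x4, takes a point from camera to tool coordinates, whose origin is the TCP and whose axes are the tool frame's). Camera axes: x right, y down, z forward; pixel columns grow to the right and rows downward; lengths in m; the calibration is good to about 2 mm. A picture is of the moment at which its call begins: read the wrist's pose just before it. get_calibration takes no time and is no camera call.
- ctrl.sign_off(): hands the job in, once; it reports no verdict.
The state is a dict: "time": time; "qpos": joint angles; "dq": joint speeds; "joint_efforts": joint torques, N m; "eef_pos": TCP position; "tcp_rot": TCP orientation; "contact_force": force on the tool from outside, world axes, zero at the start; "wrist_torque": the same for the moment, N m; "opening": opening from 0.0 (shut) to 1.0 (fully open).
Only numpy, scipy, OpenCV 4.12 (cv2) and the standard library are available. Lean on these libraries where they do the work, as an engineer would, in place of code of your own. Each camera call takes 0.05 s, during which the arm holds its last target.

## Working session

There is one attempt and no reset: what is moved stays moved. The work goes in short steps, Python scripts to look and compute and a tool call to move; the robot and the scene stay as the last step left them, time stands still between calls to the robot, and variables do not carry over. Pictures are saved under pics/ and viewed, and the job is handed in when it is done.

Besides the shell and the picture viewer there is one more tool, called after "Call:" by a JSON object that holds its "api" and its "payload", one argument or row to a line. move_arm: Moves the arm, as the interface text tells. Its arguments: {"type":"object","properties":{"commands":{"type":"array"},"jaw":{"type":"number"},"force":{"type":"number"}},"required":["commands"]}

```bash
ls; mkdir -p pics; python3 - <<'E'
from plant import ctrl
import cv2
s=ctrl.get_state(); print(s)
for n in ["scene","side","wrist"]:
    im=ctrl.read_camera(n); cv2.imwrite(f"pics/{n}0.png",im[:,:,::-1])
    print(n,ctrl.get_calibration(n))
print(ctrl.tip_extent)
E
```

```text
pics
{'time': 0.0, 'qpos': array([-1.26296972e+00,  2.87198367e-01,  1.57819086e+00, -1.67710408e-05,
        1.27861231e+00, -1.50002549e-01]), 'dq': array([-0.0018315 , -0.0005195 , -0.00276154,  0.00030366, -0.00156791,
        0.00072695]), 'joint_efforts': array([ 1.39141216e-04, -4.05980766e+01, -2.92626286e+01, -1.50518845e-04,
        5.89416522e-03,  8.02524660e-07]), 'eef_pos': array([ 0.29817872, -0.60486335,  0.24391784]), 'tcp_rot': array([ 0.37404319,  0.60106889, -0.37294608,  0.59976588]), 'contact_force': array([-0.47359233, -0.10640169, -0.25126568]), 'wrist_torque': array([0.01900257, 0.03075935, 0.01902732]), 'opening': 0.998422073217529}
scene {'camera_matrix': array([[476.34234576,   0.        , 323.41431667],
       [  0.        , 476.34234576, 241.62592908],
       [  0.        ,   0.        ,   1.        ]]), 'camera_from_world': array([[ 0.08895098,  0.99583141, -0.02018719,  0.05546981],
       [ 0.70084604, -0.07697751, -0.70914687, -0.33429613],
       [-0.70774469,  0.04893119, -0.70477173,  1.47450672],
       [ 0.        ,  0.        ,  0.        ,  1.
[... 293 characters left out ...]
  0.4785814 , -0.85842873,  0.18723899],
       [ 0.26620197, -0.81644244, -0.51240438,  1.19730145],
       [ 0.        ,  0.        ,  0.        ,  1.        ]])}
wrist {'camera_matrix': array([[393.53190363,   0.        , 323.46395227],
       [  0.        , 393.53190363, 245.64676326],
       [  0.        ,   0.        ,   1.        ]]), 'mount': array([[ 7.13829183e-04, -2.61609549e-01,  9.65173525e-01,
        -1.28089577e-01],
       [-9.54991642e-04, -9.65173510e-01, -2.61608839e-01,
         6.55884153e-02],
       [ 9.99999289e-01, -7.34988626e-04, -9.38803950e-04,
        -4.40377443e-04],
       [ 0.00000000e+00,  0.00000000e+00,  0.00000000e+00,
         1.00000000e+00]])}
0.014
```

View pics/scene0.png

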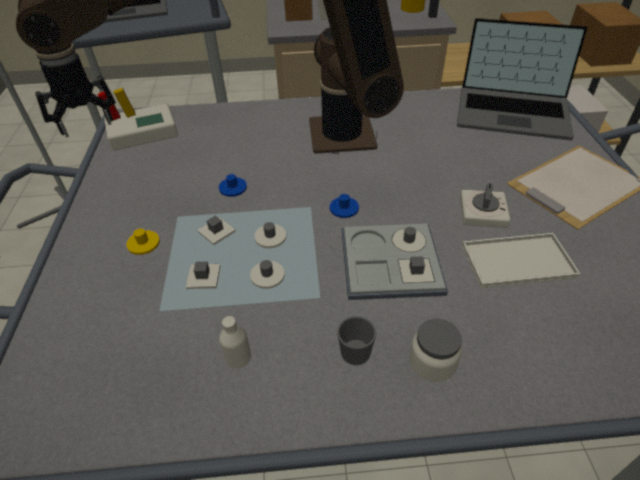

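View pics/side0.png

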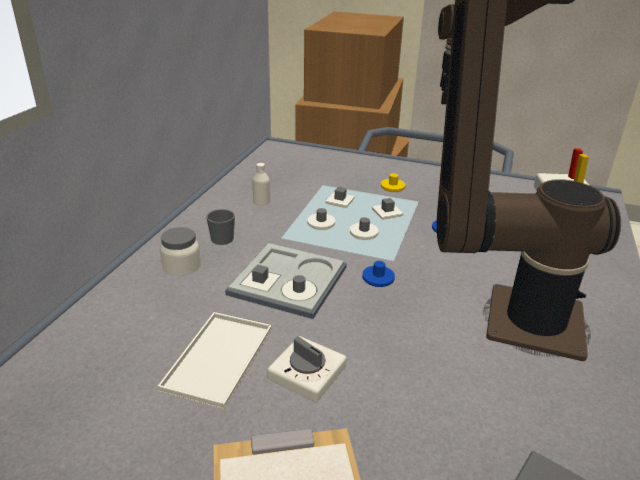

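View pics/wrist0.png

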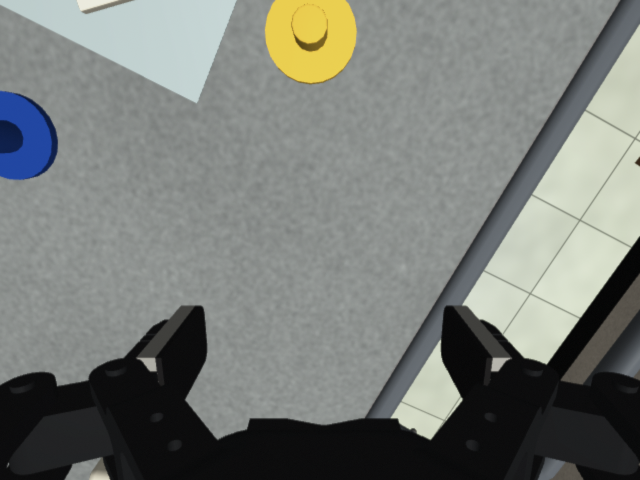

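The scene view shows four used pods on the blue mat: squares at about (215,228) and (203,272), rounds at (270,233) and (267,271). There is a clean round at (408,238) and a clean square at (417,267) in the dock. The tray is at (520,258) and the timer at (486,206).

```bash
cat > h.py <<'E'
import numpy as np, cv2
from scipy.spatial.transform import Rotation as R
from plant import ctrl
def cam(n,st=None):
    c=ctrl.get_calibration(n); K=np.array(c["camera_matrix"])
    if n=="wrist":
        T=np.eye(4);T[:3,:3]=R.from_quat(st["tcp_rot"]).as_matrix();T[:3,3]=st["eef_pos"]
        wc=T@np.array(c["mount"])
    else: wc=np.linalg.inv(np.array(c["camera_from_world"]))
    return K,wc
def ray(n,uv,st=None):
    K,wc=cam(n,st); d=wc[:3,:3]@np.linalg.solve(K,[uv[0],uv[1],1.]); return wc[:3,3],d/np.linalg.norm(d)
def onz(n,uv,z,st=None):
    o,d=ray(n,uv,st); return o+d*(z-o[2])/d[2]
def proj(n,p,st=None):
    K,wc=cam(n,st); c=np.linalg.inv(wc)@np.r_[p,1]; q=K@c[:3]; return q[:2]/q[2]
def tri(rs):
    A=np.zeros((3,3));b=np.zeros(3)
    for o,d in rs:
        P=np.eye(3)-np.outer(d,d);A+=P;b+=P@o
    p=np.linalg.solve(A,b); return p,[np.linalg.norm((np.eye(3)-np.outer(d,d))@(p-o)) for o,d in rs]
def blobs(mask,amin,amax):
    n,l,s,c=cv2.connectedComponentsWithStats(mask.astype(np.uint8),connectivity=4)
    return [(c[i],s[i],l==i) for i in range(1,n) if amin<=s[i,4]<=amax]
def go(p,yaw=None):
    """rows needed to TCP p (25mm units, tool axes) and yaw of jaw axis z"""
    s=ctrl.get_state();M=R.from_quat(s["tcp_rot"]).as_matrix()
    print("tool-shift units",np.round(M.T@(np.array(p)-s["eef_pos"])/0.025,2),"jaw yaw deg",round(np.degrees(np.arctan2(M[1,2],M[0,2])),2),"tilt",np.round(M[:,0],3))
    if yaw is not None:
        d=yaw-np.degrees(np.arctan2(M[1,2],M[0,2])); d=(d+90)%180-90
        # turn about tool x (down): + turns yaw negative
        print("turn units (5deg):",round(-d/5,2)); a=np.radians(-d)
        M2=M@R.from_rotvec([a,0,0]).as_matrix()
        print("shift units after turn",np.round(M2.T@(np.array(p)-s["eef_pos"])/0.025,2))
E
python3 - <<'E'
import cv2
for n,(x0,y0,x1,y1) in {"scene":(120,170,600,320),"side":(150,160,450,420)}.items():
    im=cv2.imread(f"pics/{n}0.png")[y0:y1,x0:x1]
    f=min(800/im.shape[1],600/im.shape[0]); im=cv2.resize(im,None,fx=f,fy=f,interpolation=cv2.INTER_CUBIC); print(n,f)
    cv2.imwrite(f"pics/{n}0z.png",im)
E
```

```text
scene 1.6666666666666667
side 2.3076923076923075
```

View pics/scene0z.png

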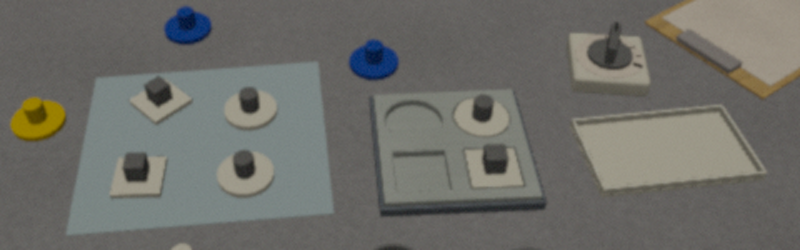

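View pics/side0z.png

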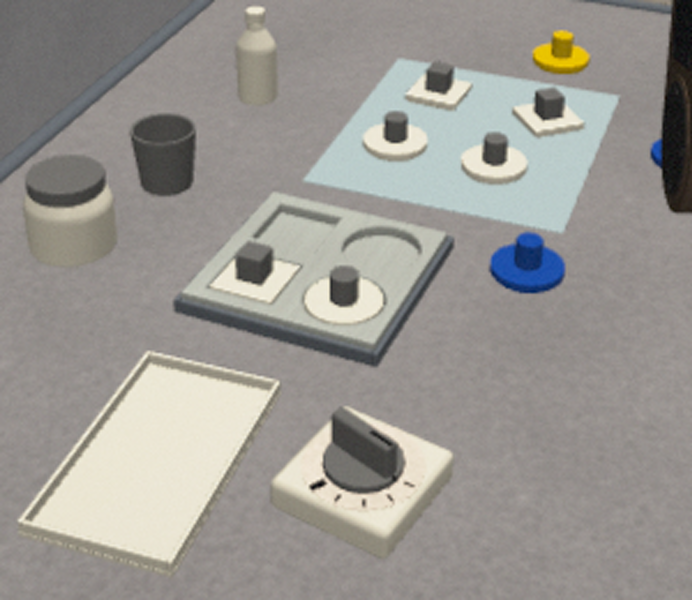

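```bash
cat > meas.py <<'E'
from h import *
def slabs(n,im,boxes,st=None,amin=300,S=None):
    hsv=cv2.cvtColor(im,cv2.COLOR_RGB2HSV)
    r=im.astype(int)
    out=[]
    for (name,(u,v),z) in boxes:
        pass
def white(im):
    r=im.astype(int); return (r[...,0]-r[...,2]>8)&(r[...,0]>140)
def hullpts(n,m,z,st=None):
    c=max(cv2.findContours(m.astype(np.uint8),cv2.RETR_EXTERNAL,cv2.CHAIN_APPROX_NONE)[0],key=cv2.contourArea)
    h=cv2.convexHull(c)[:,0]
    P=np.array([onz(n,uv,z,st)[:2] for uv in c[:,0]]);return P
E
python3 - <<'E'
from meas import *
im={n:cv2.cvtColor(cv2.imread(f"pics/{n}0.png"),cv2.COLOR_BGR2RGB) for n in("scene","side")}
for n in im:
    for uv in ([(203,281),(180,225),(417,276),(520,258),(350,270)] if n=="scene" else [(342,203),(320,250),(300,292),(220,360)]): print(n,uv,im[n][uv[1],uv[0]])
E
```

```text
scene (203, 281) [157 153 137]
scene (180, 225) [124 133 132]
scene (417, 276) [157 153 138]
scene (520, 258) [155 151 136]
scene (350, 270) [129 131 122]
side (342, 203) [236 232 215]
side (320, 250) [153 146 142]
side (300, 292) [116 113 104]
side (220, 360) [236 232 214]
```

```bash
python3 - <<'E'
from meas import *
im={n:cv2.cvtColor(cv2.imread(f"pics/{n}0.png"),cv2.COLOR_BGR2RGB) for n in("scene","side")}
for n in im:
    r=im[n].astype(int); w=(r[...,0]-r[...,2]>11)&(r[...,0]>(139 if n=="scene" else 180))
    for c,s,m in blobs(w,150,9000):
        p=onz(n,c,.012)[:2]
        if not(.3<p[0]<1 and -.6<p[1]<.6): continue
        z=.022 if -.0<p[1]<.25 else .012
        P=hullpts(n,m,z).astype(np.float32)
        H=cv2.convexHull(P)
        rc=cv2.minAreaRect(H);(cx,cy),rad=cv2.minEnclosingCircle(H)
        print(n,np.round(c),s[4],"rect",np.round(rc[0],4),np.round(rc[1],4),round(rc[2],1),"circ",np.round((cx,cy,rad),4))
    d=(r.max(2)<(75 if n=="scene" else 85))&(r.max(2)-r.min(2)<25)
    for c,s,m in blobs(d,60,900):
        p=onz(n,c,.027)
        if .4<p[0]<.9 and -.5<p[1]<.6: print(n,"dark",np.round(c,1),s,np.round(p,3))
E
```

```text
scene [483. 207.] 691 rect [0.3884 0.3195] [0.1064 0.1081] 77.7 circ [0.3872 0.3191 0.0734]
scene [216. 232.] 270 rect [ 0.4074 -0.3552] [0.0629 0.0638] 40.2 circ [ 0.4093 -0.3551  0.0419]
scene [270. 236.] 348 rect [ 0.4422 -0.2235] [0.0659 0.0732] 5.7 circ [ 0.4398 -0.2242  0.0371]
scene [142. 241.] 411 rect [ 0.4269 -0.5277] [0.0721 0.073 ] 72.8 circ [ 0.4229 -0.531   0.042 ]
scene [408. 241.] 382 rect [0.505 0.098] [0.0717 0.066 ] 77.7 circ [0.5021 0.099  0.0371]
scene [518. 260.] 3468 rect [0.5809 0.3313] [0.1156 0.2072] 1.2 circ [0.5798 0.3309 0.1169]
scene [415. 272.] 406 rect [0.5981 0.0939] [0.0641 0.0633] 86.8 circ [0.5975 0.0937 0.0429]
scene [267. 275.] 446 rect [ 0.5653 -0.2318] [0.067  0.0736] 4.2 circ [ 0.5634 -0.2318  0.0373]
scene [204. 277.] 382 rect [ 0.5528 -0.3735] [0.0641 0.0633] 86.3 circ [ 0.5529 -0.3745  0.0437]
scene dark [215.4 226.6] [208 221  15  12 118] [ 0.414 -0.353  0.027]
scene dark [269.6 232. ] [264 227  11  11  86] [ 0.447 -0.223  0.027]
scene dark [408.9 237.1] [404 232  11  11  91] [0.5   0.1   0.027]
scene dark [416.3 268.4] [410 260  14  14 11
[... 1269 characters left out ...]
1] [ 0.551 -0.366  0.027]
side dark [387.1 206.2] [382 200  12  12  96] [ 0.406 -0.347  0.027]
side dark [220.  215.5] [208 210  25  12 228] [ 0.815 -0.131  0.027]
side dark [321.  216.5] [317 212   9  10  75] [ 0.56  -0.224  0.027]
side dark [221.3 231.5] [207 218  27  27 516] [ 0.772 -0.057  0.027]
side dark [363.9 226. ] [360 221   9  10  76] [ 0.438 -0.216  0.027]
side dark [178.3 244.6] [162 237  33  12 161] [0.841 0.037 0.027]
side dark [283.  301.4] [226 265 120  53 509] [0.516 0.156 0.027]
side dark [259.5 276.4] [253 270  15  13 131] [0.6   0.09  0.027]
side dark [298.  286.2] [293 280  12  12 107] [0.506 0.094 0.027]
side dark [308.2 354.4] [294 340  28  30 361] [0.411 0.29  0.027]
```

```bash
python3 - <<'E'
from h import *
s=ctrl.get_state();M=R.from_quat(s["tcp_rot"]).as_matrix();print(np.round(M,3))
go([.503,.099,.15],-3);go([.503,.099,.15],87)
E
```

```text
[[-0.001  0.897  0.442]
 [ 0.002  0.442 -0.897]
 [-1.     0.    -0.002]]
tool-shift units [  3.81  19.79 -21.63] jaw yaw deg -63.77 tilt [-0.001  0.002 -1.   ]
turn units (5deg): -12.15
shift units after turn [ 3.81 28.54  6.71]
tool-shift units [  3.81  19.79 -21.63] jaw yaw deg -63.77 tilt [-0.001  0.002 -1.   ]
turn units (5deg): 5.85
shift units after turn [  3.81   6.71 -28.54]
```

Call:
{"api": "move_arm", "payload": {
  "commands": [0,1,0,-1,0,1,0,-1,0,1,0,-1,0,1,0,-1,0,1,0,-1,0,1,0,-1,0,1,0,-1,0,1,0,-1,0,1,0,-1,0,1,0,-1,0,1,0,-1,0,1,0,-1,0,1,0,-0.15,0,1,0,0],
  "jaw": 56,
  "force": 50
}}

```text
time: 1.9
eef_pos: [0.4708, -0.3232, 0.2451]
tcp_rot: [0.019, 0.707, -0.019, 0.707]
contact_force: [0.8, -0.2, -0.1]
opening: 0.657
```

```bash
python3 - <<'E'
from h import *
s=ctrl.get_state();print(s["eef_pos"],s["qpos"],s["opening"])
go([.503,.05,.20],-3)
E
```

```text
[ 0.47075532 -0.32315985  0.24510659] [-7.79233873e-01  5.89016323e-02  1.83652023e+00  1.46647142e-05
  1.24655700e+00 -7.25327518e-01] 0.6572201010931815
tool-shift units [ 1.81 14.97  0.48] jaw yaw deg -3.09 tilt [-0.  0. -1.]
turn units (5deg): -0.02
shift units after turn [ 1.81 14.97  0.51]
```

Call:
{"api": "move_arm", "payload": {
  "commands": [0,1,0,0,0,1,0.1,0,0,1,0.2,0,0,1,0.2,0,0,1,0.2,0,0,1,0.2,0,0,1,0.2,0,0,1,0.2,0,0.2,1,0.2,0,0.2,1,0.2,0,0.2,1,0.2,0,0.2,1,0.2,0,0.2,1,0.2,0,0.2,1,0.2,0,0,0.5,0,0,0,0,0,0]
}}

```text
time: 3.9
eef_pos: [0.5521, 0.0349, 0.2155]
tcp_rot: [0.018, 0.707, -0.018, 0.707]
contact_force: [0.4, -0.2, 0.8]
opening: 0.653
```

```bash
python3 - <<'E'
from h import *
import pickle
s=ctrl.get_state();im=ctrl.read_camera("wrist");pickle.dump((s,im),open("w1.pkl","wb"))
cv2.imwrite("pics/w1.png",im[:,:,::-1]); print(s["eef_pos"],s["time"])
for n,p in dict(r=[.503,.099,.022],s=[.597,.094,.022],r2=[.498,.004,.022],s2=[.592,-.001,.022]).items(): print(n,proj("wrist",p,s))
E
```

```text
[0.55208567 0.03492488 0.21553669] 3.9
r [258.29890299 145.41921428]
s [377.14626608 145.51657986]
r2 [263.0949056  260.18814741]
s2 [373.14620896 260.24827179]
```

View pics/w1.png

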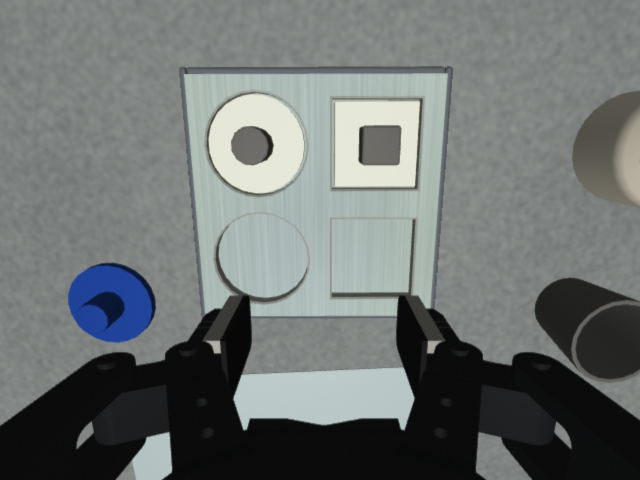

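The wrist view shows the dock face (corners near (186,73), (447,73), (202,316), (434,316)). The clean round is at (256,144) and the clean square at (377,143). The free wells are at (263,257) and (371,257).

```bash
python3 - <<'E'
from h import *
import pickle
s,im=pickle.load(open("w1.pkl","rb"))
r=im.astype(int)
for uv in [(195,200),(100,200),(225,150),(300,300),(330,350)]: print(uv,r[uv[1],uv[0]])
w=(r[...,0]-r[...,2]>8)&(r[...,0]>180)
for c,st,m in blobs(w,1500,20000):
    cc=max(cv2.findContours(m.astype(np.uint8),0,cv2.CHAIN_APPROX_NONE)[0],key=cv2.contourArea)[:,0]
    P=np.array([onz("wrist",uv,.022,s)[:2] for uv in cc],np.float32)
    print(c,st[4],"rect",cv2.minAreaRect(P),"circ",cv2.minEnclosingCircle(P))
d=(r.max(2)<110)&(r[...,0]>50)&(r.max(2)-r.min(2)<20)
for c,st,m in blobs(d,600,3000):
    print("post",c,st[4],onz("wrist",c,.052,s))
b=((r[...,1]-r[...,0]>4)&(r[...,1]>150))|w
for c,st,m in blobs(cv2.morphologyEx(b.astype(np.uint8),cv2.MORPH_CLOSE,np.ones((5,5))),20000,90000):
    print(c,st)
    cc=max(cv2.findContours(m.astype(np.uint8),0,cv2.CHAIN_APPROX_NONE)[0],key=cv2.contourArea)
    P=np.array([onz("wrist",uv,.022,s)[:2] for uv in cc[:,0]],np.float32)
    print("dock",cv2.minAreaRect(P))
E
```

```text
(195, 200) [157 169 164]
(100, 200) [124 128 126]
(225, 150) [229 231 216]
(300, 300) [172 187 184]
(330, 350) [129 133 131]
[256.87747234 142.89423399] 5966 rect ((0.5013734698295593, 0.09950587898492813), (0.07499278336763382, 0.07448668032884598), 82.64643859863281) circ ((0.5011358261108398, 0.09964679181575775), 0.03780622035264969)
[374.48106201 142.51522466] 5386 rect ((0.5958919525146484, 0.09471120685338974), (0.0651475116610527, 0.06498276442289352), 87.00516510009766) circ ((0.5957749485969543, 0.0945882648229599), 0.04558701068162918)
post [320.56582872 132.96804431] 2347 [0.55292638 0.10546134 0.052     ]
post [380.87376587 144.51692525] 1418 [0.59572471 0.09523844 0.052     ]
post [248.82921348 142.8       ] 890 [0.50120516 0.10138444 0.052     ]
post [408.00856898 302.06769494] 1167 [ 0.61565214 -0.02790677  0.052     ]
post [223.42962963 305.6031746 ] 945 [ 0.46804424 -0.02318292  0.052     ]
post [600.52198422 338.30326945] 887 [ 0.77357539 -0.06833527  0.052     ]
[315.36338208 189.00917982] [  184    73   264   243 53269]
dock ((0.5461640357971191, 0.04998030513525009), (0.19929514825344086, 0.19977116584777832), 87.1292953491211)
```

```bash
python3 - <<'E'
from h import *
go([.5012,.0996,.039],-2.9)
E
```

```text
tool-shift units [ 7.06  2.51 -2.18] jaw yaw deg -2.99 tilt [ 0.    -0.001 -1.   ]
turn units (5deg): -0.02
shift units after turn [ 7.06  2.51 -2.17]
```

Call:
{"api": "move_arm", "payload": {
  "commands": [0.5,1,-1,0,0.7,1,-1,0,1,0.5,-0.18,0,1,0,0,0,1,0,0,0,1,0,0,0,0.9,0,0,0,0.5,0,0,0,0.3,0,0,0,0.16,0,0,0,0,0,0,0]
}}

```text
time: 5.32
eef_pos: [0.5015, 0.0994, 0.0392]
tcp_rot: [0.019, 0.707, -0.019, 0.707]
contact_force: [0.7, -0.3, 0.6]
opening: 0.658
```

Call:
{"api": "move_arm", "payload": {
  "commands": [0,0,0,0,0,0,0,0,0,0,0,0,0,0,0,0],
  "jaw": 15,
  "force": 50
}}

```text
time: 5.82
eef_pos: [0.502, 0.0995, 0.0396]
tcp_rot: [0.019, 0.706, -0.019, 0.707]
contact_force: [-0.9, 0.1, 5.3]
opening: 0.308
```

Call:
{"api": "move_arm", "payload": {
  "commands": [-0.5,0,0,0,-1,0,0,0,-1,0,0,0,-0.5,0.5,0,0,0,1,0.3,0,0,1,0.3,0,0,1,0.3,0,0,1,0.3,0,0,1,0.3,0,0,1,0.3,0,0,1,0.3,0,0,1,0.3,0,0,1,0.1,0,0,1,0,0,0,0.6,0,0,0,0.3,0,0,0,0,0,0]
}}

```text
time: 7.95
eef_pos: [0.5785, 0.3809, 0.1137]
tcp_rot: [0.018, 0.707, -0.019, 0.707]
contact_force: [-0.3, -0.1, -1.7]
opening: 0.309
```

```bash
python3 - <<'E'
from h import *
import pickle
s=ctrl.get_state();im=ctrl.read_camera("wrist");pickle.dump((s,im),open("w2.pkl","wb"))
cv2.imwrite("pics/w2.png",im[:,:,::-1])
go([.579,.381,.035])
E
```

```text
tool-shift units [3.15 0.02 0.02] jaw yaw deg -3.02 tilt [-0.    -0.001 -1.   ]
```

View pics/w2.png

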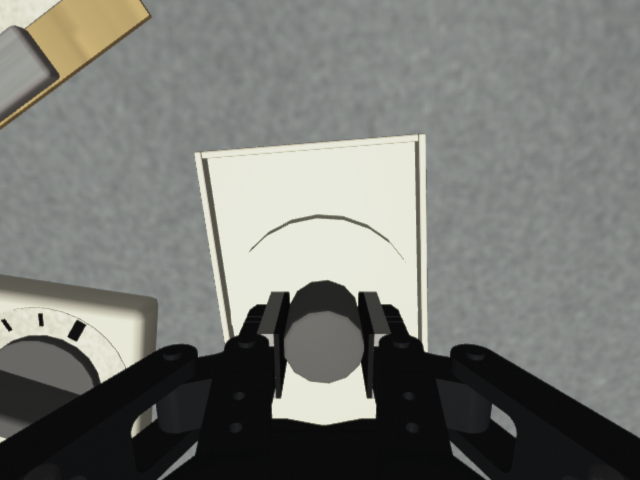

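The pod is held level between the pads and sits over the tray's far end.

Call:
{"api": "move_arm", "payload": {
  "commands": [1,0,0,0,1,0,0,0,0.7,0,0,0,0.3,0,0,0,0.17,0,0,0,0,0,0,0,0,0,0,0]
}}

```text
time: 8.88
eef_pos: [0.5792, 0.3811, 0.0356]
tcp_rot: [0.019, 0.706, -0.018, 0.707]
contact_force: [0.6, -0.3, -1.0]
opening: 0.315
```

Call:
{"api": "move_arm", "payload": {
  "commands": [0,0,0,0,0,0,0,0,-0.3,0,0,0,-1,0,0,0,-1,0,0,0,-1,0,0,0,-0.5,-0.5,0,0,0,-0.5,0,0,0,0,0,0],
  "jaw": 56
}}

```text
time: 10.0
eef_pos: [0.5767, 0.3541, 0.1282]
tcp_rot: [0.019, 0.708, -0.02, 0.706]
contact_force: [-0.3, -0.2, -0.7]
opening: 0.656
```

```bash
python3 - <<'E'
from h import *
s=ctrl.get_state();print(s["time"],s["eef_pos"])
go([.5957,.0948,.041],-2.9)
E
```

```text
10.0 [0.57670629 0.35413729 0.12824922]
tool-shift units [  3.5  -10.31   1.33] jaw yaw deg -3.11 tilt [-0.002 -0.001 -1.   ]
turn units (5deg): -0.04
shift units after turn [  3.5  -10.32   1.29]
```

Call:
{"api": "move_arm", "payload": {
  "commands": [0,-1,0.1,0,0,-1,0.2,0,0,-1,0.2,0,0,-1,0.2,0,0,-1,0.2,0,0,-1,0.2,0,0,-1,0.2,0,0,-1,0,0,0,-1,0,0,0,-0.8,0,0,0,-0.4,0,0,0,-0.1,0,-0.04,0,0,0,0]
}}

```text
time: 11.62
eef_pos: [0.5962, 0.0972, 0.1296]
tcp_rot: [0.017, 0.707, -0.017, 0.707]
contact_force: [0.0, -0.4, 0.8]
opening: 0.656
```

```bash
python3 - <<'E'
from h import *
go([.5957,.0948,.041],-2.9)
E
```

```text
tool-shift units [ 3.54 -0.1  -0.02] jaw yaw deg -2.8 tilt [ 0.  0. -1.]
turn units (5deg): 0.02
shift units after turn [ 3.54 -0.1  -0.02]
```

Call:
{"api": "move_arm", "payload": {
  "commands": [1,-0.1,0,0,1,0,0,0,0.9,0,0,0,0.4,0,0,0,0.24,0,0,0,0,0,0,0]
}}

```text
time: 12.38
eef_pos: [0.5963, 0.0947, 0.0413]
tcp_rot: [0.017, 0.707, -0.017, 0.707]
contact_force: [-0.1, -0.4, 0.1]
opening: 0.658
```

Call:
{"api": "move_arm", "payload": {
  "commands": [0,0,0,0,0,0,0,0,0,0,0,0,0,0,0,0],
  "jaw": 15
}}

```text
time: 12.88
eef_pos: [0.597, 0.0945, 0.0422]
tcp_rot: [0.017, 0.706, -0.017, 0.708]
contact_force: [-0.3, -0.2, 5.2]
opening: 0.317
```

```bash
python3 - <<'E'
from h import *
s=ctrl.get_state();print(s["eef_pos"])
go([.581,.283,.041],1.3)
E
```

```text
[0.59700892 0.09445312 0.04222123]
tool-shift units [ 0.05  7.5  -1.01] jaw yaw deg -2.82 tilt [ 0.002  0.    -1.   ]
turn units (5deg): -0.82
shift units after turn [ 0.05  7.55 -0.47]
```

Call:
{"api": "move_arm", "payload": {
  "commands": [-0.5,0,0,0,-1,0,0,0,-1,0,0,0,-0.5,0.5,0,-0.8,0,1,0,0,0,1,-0.1,0,0,1,-0.1,0,0,1,-0.1,0,0,1,-0.1,0,0,1,-0.1,0,0,0.6,0,0,0,0.3,0,0,0,0.1,0,0,0,0,0,0]
}}

```text
time: 14.62
eef_pos: [0.5807, 0.2812, 0.116]
tcp_rot: [-0.007, 0.707, 0.007, 0.707]
contact_force: [-0.2, -0.5, -0.9]
opening: 0.316
```

```bash
python3 - <<'E'
from h import *
go([.581,.283,.0375],1.3)
import pickle
s=ctrl.get_state();im=ctrl.read_camera("wrist");pickle.dump((s,im),open("w3.pkl","wb"))
cv2.imwrite("pics/w3.png",im[:,:,::-1])
E
```

```text
tool-shift units [3.14 0.07 0.01] jaw yaw deg 1.16 tilt [-0. -0. -1.]
turn units (5deg): -0.03
shift units after turn [3.14 0.07 0.01]
```

View pics/w3.png

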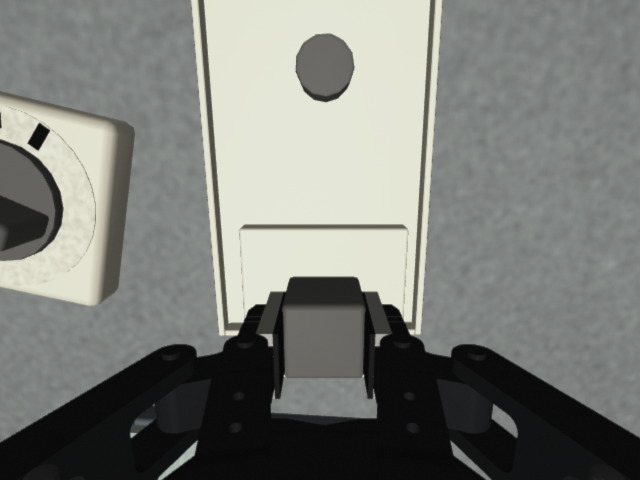

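The square pod is held straight over the near end of the tray. The round pod's post is at (325,67), standing flat in the far end.

Call:
{"api": "move_arm", "payload": {
  "commands": [1,0.07,0,0,1,0,0,0,0.7,0,0,0,0.3,0,0,0,0.14,0,0,0,0,0,0,0,0,0,0,0]
}}

```text
time: 15.55
eef_pos: [0.5812, 0.2836, 0.0386]
tcp_rot: [-0.007, 0.706, 0.007, 0.708]
contact_force: [-0.1, 0.2, -0.8]
opening: 0.315
```

Call:
{"api": "move_arm", "payload": {
  "commands": [0,0,0,0,0,0,0,0,-0.3,0,0,0,-1,0,0,0,-1,0,0,0,-1,0,0,0,-1,-0.5,0,0,0,-1,0,0,0,-1,0,0,0,-1,0,0,0,-1,0,0,0,-1,0,0,0,-1,0,0,0,-1,0,0,0,-1,0,0],
  "jaw": 56
}}

```text
time: 17.42
eef_pos: [0.5851, 0.0701, 0.1459]
tcp_rot: [-0.007, 0.707, 0.007, 0.707]
contact_force: [0.7, -0.2, -0.5]
opening: 0.656
```

```bash
python3 - <<'E'
from h import *
s=ctrl.get_state();print(s["time"],s["eef_pos"])
im=ctrl.read_camera("side");cv2.imwrite("pics/side1.png",im[:,:,::-1])
go([.563,-.232,.12],-2.9)
E
```

```text
17.425 [0.58513541 0.07011892 0.14588766]
tool-shift units [  1.06 -11.96  -1.13] jaw yaw deg 1.09 tilt [ 0.001 -0.002 -1.   ]
turn units (5deg): 0.8
shift units after turn [  1.06 -12.01  -0.29]
```

View pics/side1.png

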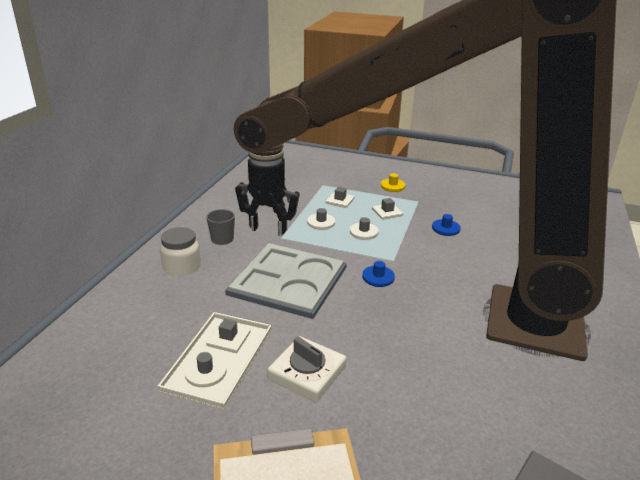

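Both clean pods lie flat in the tray and the dock is empty. I now go over the mat for a close look at the used pods.

Call:
{"api": "move_arm", "payload": {
  "commands": [-0.5,-1,0,0.8,-0.5,-1,0,0,-0.5,-1,-0.2,0,-0.5,-1,-0.2,0,0,-1,-0.2,0,0,-1,-0.2,0,0,-1,-0.2,0,0,-1,-0.2,0,0,-1,-0.2,0,0,-1,-0.2,0,0,-1,-0.2,0,0,-1,-0.2,0,0,-1,0,0,0,-1,0,0,0,-1,0,0,0,-0.7,0,0,0,-0.3,0,0,0,0,0,0,0,0,0,0]
}}

```text
time: 19.85
eef_pos: [0.5171, -0.3255, 0.1949]
tcp_rot: [0.017, 0.707, -0.017, 0.707]
contact_force: [0.6, 1.8, -0.5]
opening: 0.655
```

```bash
cat > used.py <<'E'
from h import *
import sys,pickle
tag=sys.argv[1]
s=ctrl.get_state();im=ctrl.read_camera("wrist");pickle.dump((s,im),open(tag+".pkl","wb"))
cv2.imwrite(f"pics/{tag}.png",im[:,:,::-1]); print(s["eef_pos"],s["time"])
r=im.astype(int); zt=.0125
w=(r[...,0]-r[...,2]>8)&(r[...,0]>180)
for c,st,m in blobs(w,1000,20000):
    cc=max(cv2.findContours(m.astype(np.uint8),0,cv2.CHAIN_APPROX_NONE)[0],key=cv2.contourArea)[:,0]
    P=np.array([onz("wrist",uv,zt,s)[:2] for uv in cc],np.float32)
    a=cv2.minAreaRect(P);b=cv2.minEnclosingCircle(P)
    print(np.round(c),st[:5],"rect",np.round(a[0],4),np.round(a[1],4),round(a[2],1),"circ",np.round(b[0],4),round(b[1],4))
E
python3 used.py w4
```

```text
[ 0.51713555 -0.32547358  0.19492456] 19.85
[214.  94.] [ 161   40  102  108 6750] rect [ 0.4386 -0.2237] [0.0743 0.0744] 87.2 circ [ 0.4387 -0.2237] 0.0377
[377.  96.] [ 328   43  101  107 6916] rect [ 0.5615 -0.2315] [0.0739 0.0743] 87.2 circ [ 0.5614 -0.2316] 0.0377
[195. 261.] [ 138  212  109  104 3925] rect [ 0.406  -0.3547] [0.0643 0.0642] 40.1 circ [ 0.4057 -0.3545] 0.0449
[365. 272.] [ 329  241   81   74 3771] rect [ 0.551  -0.3731] [0.0644 0.0648] 85.8 circ [ 0.5512 -0.3728] 0.045
```

View pics/w4.png

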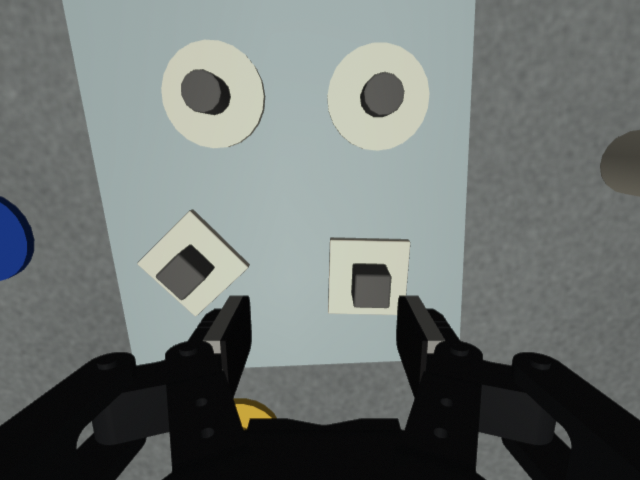

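All four used pods are clear in the wrist view: rounds at (213,94) and (378,96), squares at (193,262) and (369,276). They agree with the fixed-camera measurements to within 2 mm. I take the straight square first.

```bash
python3 - <<'E'
from h import *
go([.5515,-.3729,.031],-4.2)
E
```

```text
tool-shift units [ 6.56 -1.83  1.47] jaw yaw deg -2.78 tilt [-0.  0. -1.]
turn units (5deg): 0.28
shift units after turn [ 6.56 -1.8   1.51]
```

Call:
{"api": "move_arm", "payload": {
  "commands": [0.5,-0.8,0.7,0.28,1,-0.7,0.6,0,1,-0.3,0.2,0,1,0,0,0,1,0,0,0,1,0,0,0,0.6,0,0,0,0.3,0,0,0,0.16,0,0,0,0,0,0,0]
}}

```text
time: 21.15
eef_pos: [0.552, -0.3736, 0.0316]
tcp_rot: [0.026, 0.706, -0.026, 0.707]
contact_force: [-0.6, -0.7, 0.4]
opening: 0.655
```

Call:
{"api": "move_arm", "payload": {
  "commands": [0,0,0,0,0,0,0,0,0,0,0,0,0,0,0,0],
  "jaw": 15
}}

```text
time: 21.65
eef_pos: [0.5523, -0.3739, 0.0321]
tcp_rot: [0.026, 0.706, -0.026, 0.707]
contact_force: [0.3, -0.4, 3.2]
opening: 0.317
```

```bash
python3 - <<'E'
from h import *
s=ctrl.get_state();print(s["eef_pos"])
go([.596,.0950,.04],-2.9)
E
```

```text
[ 0.55226524 -0.37394582  0.03211179]
tool-shift units [-0.34 18.84  0.36] jaw yaw deg -4.22 tilt [ 0.001 -0.001 -1.   ]
turn units (5deg): -0.26
shift units after turn [-0.34 18.82  0.8 ]
```

Call:
{"api": "move_arm", "payload": {
  "commands": [-0.4,0,0,0,-1,0,0,0,-1,0.5,0,-0.26,-0.6,1,0,0,0,1,0.1,0,0,1,0.1,0,0,1,0.1,0,0,1,0.1,0,0,1,0.1,0,0,1,0.1,0,0,1,0.1,0,0,1,0.1,0,0,1,0,0,0,1,0,0,0,1,0,0,0,1,0,0,0,1,0,0,0,1,0,0,0,1,0,0,0,1,0,0]
}}

```text
time: 24.15
eef_pos: [0.5938, 0.0643, 0.1057]
tcp_rot: [0.018, 0.707, -0.018, 0.707]
contact_force: [-0.1, -0.2, -2.0]
opening: 0.318
```

Call:
{"api": "move_arm", "payload": {
  "commands": [0,0.8,0,0,0,0.4,0,0,0,0,0,0,0,0,0,0]
}}

```text
time: 24.65
eef_pos: [0.5958, 0.0919, 0.106]
tcp_rot: [0.018, 0.707, -0.018, 0.707]
contact_force: [-0.0, 0.4, -1.2]
opening: 0.321
```

```bash
python3 - <<'E'
from h import *
go([.596,.0950,.041],-2.9)
import pickle
s=ctrl.get_state();im=ctrl.read_camera("wrist");pickle.dump((s,im),open("w5.pkl","wb"))
cv2.imwrite("pics/w5.png",im[:,:,::-1])
E
```

```text
tool-shift units [2.6  0.12 0.  ] jaw yaw deg -2.95 tilt [-0. -0. -1.]
turn units (5deg): -0.01
shift units after turn [2.6  0.12 0.  ]
```

View pics/w5.png

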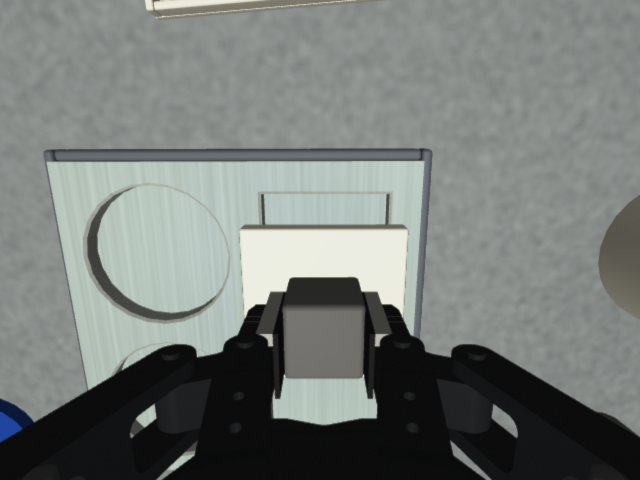

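```bash
python3 - <<'E'
from h import *
import pickle
s,im=pickle.load(open("w5.pkl","rb"))
M=R.from_quat(s["tcp_rot"]).as_matrix()
t=lambda uv,z:np.round((M.T@(onz("wrist",uv,z,s)-s["eef_pos"]))*1000,1)
zt=s["eef_pos"][2]-.0321+.0125
c=im[:,:,0].astype(int)-im[:,:,2]
print("row profile", [tuple(im[r,320]) for r in range(222,232)])
print("slab corners rel tool mm",t((241,229),zt),t((407,229),zt))
print("well corners",t((260,192),.022),t((391,192),.022))
print("target", M.T@(np.array([.5958,.095,.022])-s["eef_pos"])*1000)
# dock rect
r=im.astype(int)
print([tuple(im[192+i,325]) for i in range(-4,5)],[tuple(im[205,255+i]) for i in range(0,10)],[tuple(im[205,384+i]) for i in range(0,10)])
E
```

```text
row profile [(np.uint8(179), np.uint8(194), np.uint8(190)), (np.uint8(175), np.uint8(190), np.uint8(186)), (np.uint8(145), np.uint8(154), np.uint8(148)), (np.uint8(109), np.uint8(109), np.uint8(101)), (np.uint8(100), np.uint8(96), np.uint8(87)), (np.uint8(102), np.uint8(98), np.uint8(88)), (np.uint8(123), np.uint8(119), np.uint8(107)), (np.uint8(183), np.uint8(179), np.uint8(162)), (np.uint8(217), np.uint8(216), np.uint8(198)), (np.uint8(233), np.uint8(235), np.uint8(222))]
slab corners rel tool mm [ 19.6  33.  -32.6] [19.6 33.  31.3]
well corners [ 84.   38.9 -35. ] [84.  38.8 35.6]
target [84.01530147  3.07803503 -0.15573776]
[(np.uint8(183), np.uint8(198), np.uint8(193)), (np.uint8(184), np.uint8(199), np.uint8(194)), (np.uint8(182), np.uint8(197), np.uint8(191)), (np.uint8(174), np.uint8(184), np.uint8(178)), (np.uint8(170), np.uint8(173), np.uint8(164)), (np.uint8(168), np.uint8(171), np.uint8(163)), (np.uint8(175), np.uint8(187), np.uint8(183)), (np.uint8(179), np.uint8(193), np.uint8(189)), (np.uint8(179), np.uint8(193), np.uint8(189))] [(np.uint8(182), np.uint8(197), np.uint8
[... 186 characters left out ...]
t8(150)), (np.uint8(155), np.uint8(157), np.uint8(148)), (np.uint8(114), np.uint8(115), np.uint8(110)), (np.uint8(69), np.uint8(70), np.uint8(66)), (np.uint8(71), np.uint8(75), np.uint8(71)), (np.uint8(125), np.uint8(134), np.uint8(130))] [(np.uint8(182), np.uint8(197), np.uint8(191)), (np.uint8(175), np.uint8(189), np.uint8(183)), (np.uint8(87), np.uint8(92), np.uint8(87)), (np.uint8(71), np.uint8(71), np.uint8(68)), (np.uint8(86), np.uint8(87), np.uint8(83)), (np.uint8(153), np.uint8(155), np.uint8(147)), (np.uint8(164), np.uint8(167), np.uint8(158)), (np.uint8(170), np.uint8(175), np.uint8(165)), (np.uint8(182), np.uint8(194), np.uint8(186)), (np.uint8(188), np.uint8(203), np.uint8(195))]
```

The held slab's front edge runs across row 229 (columns 241–407), and the well's front edge behind it is row 192 (260–391). The pod is straight, and needs about 3 mm more along tool y.

Call:
{"api": "move_arm", "payload": {
  "commands": [0.8,0.12,0.01,0,0.8,0,0,0,0.4,0,0,0,0.2,0,0,0,0.2,0,0,0,0.1,0,0,0,0.08,0,0,0,0,0,0,0]
}}

```text
time: 25.7
eef_pos: [0.5964, 0.0955, 0.0421]
tcp_rot: [0.018, 0.707, -0.018, 0.707]
contact_force: [-0.6, 0.1, 1.5]
opening: 0.317
```

Call:
{"api": "move_arm", "payload": {
  "commands": [0,0,0,0,0,0,0,0,-0.3,0,0,0,-1,0,0,0,-1,0,0,0,-1,0,0,0,-1,-1,0,0,-1,-1,0,0,-0.5,-1,0,0,0,0,0,0],
  "jaw": 56
}}

```text
time: 26.95
eef_pos: [0.5933, 0.0192, 0.1888]
tcp_rot: [0.019, 0.705, -0.019, 0.708]
contact_force: [-0.6, 0.3, -0.9]
opening: 0.655
```

```bash
python3 - <<'E'
from h import *
s=ctrl.get_state();im=ctrl.read_camera("wrist")
cv2.imwrite("pics/w6.png",im[:,:,::-1]); print(s["eef_pos"])
go([.42,-.40,.16],-3)
E
```

```text
[0.59331902 0.01921585 0.18875645]
tool-shift units [  1.08 -17.15  -6.02] jaw yaw deg -3.01 tilt [ 0.002  0.    -1.   ]
turn units (5deg): -0.0
shift units after turn [  1.08 -17.14  -6.02]
```

View pics/w6.png

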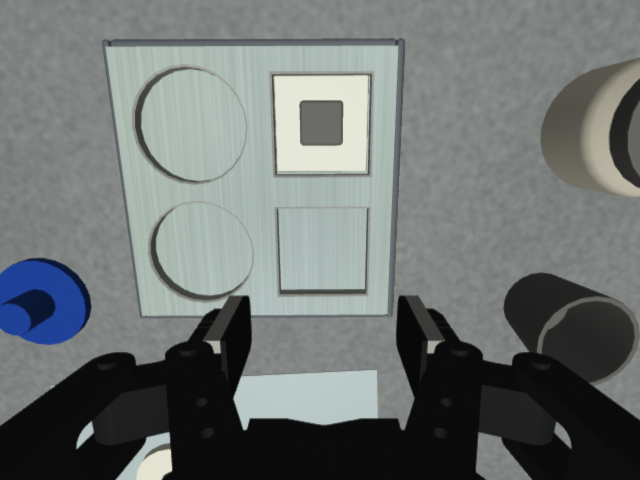

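The square is flush in the far well on the +y side at (322,123). I go back over the mat and re-look before the next pick.

Call:
{"api": "move_arm", "payload": {
  "commands": [0,-1,-0.4,0,0,-1,-0.4,0,0,-1,-0.4,0,0,-1,-0.4,0,0,-1,-0.4,0,0,-1,-0.4,0,0,-1,-0.4,0,0,-1,-0.4,0,0,-1,-0.4,0,0,-1,-0.4,0,0,-1,-0.3,0,0,-1,0,0,0,-1,0,0,0,-0.8,0,0,0,-0.4,0,0,0,0,0,0,0,0,0,0]
}}

```text
time: 29.12
eef_pos: [0.4669, -0.3279, 0.1864]
tcp_rot: [0.018, 0.707, -0.018, 0.707]
contact_force: [-0.4, 0.3, 0.2]
opening: 0.659
```

```bash
python3 used.py w7; python3 -c "
from h import *
go([.4062,-.3547,.031],-49.9)"
```

```text
[ 0.46694886 -0.32790183  0.18642293] 29.125
[278.  85.] [ 226   29  105  113 7434] rect [ 0.4388 -0.2237] [0.0745 0.0746] 41.6 circ [ 0.4386 -0.2237] 0.0376
[447.  88.] [ 397   32  105  112 7136] rect [ 0.5612 -0.2315] [0.0744 0.0748] 3.8 circ [ 0.5614 -0.2316] 0.0377
[252. 256.] [ 194  208  113  107 4070] rect [ 0.4057 -0.3547] [0.0643 0.0646] 40.1 circ [ 0.4056 -0.3546] 0.0451
tool-shift units [ 6.22 -1.2  -2.37] jaw yaw deg -2.89 tilt [-0.  0. -1.]
turn units (5deg): 9.4
shift units after turn [ 6.22 -2.55 -0.74]
```

View pics/w7.png

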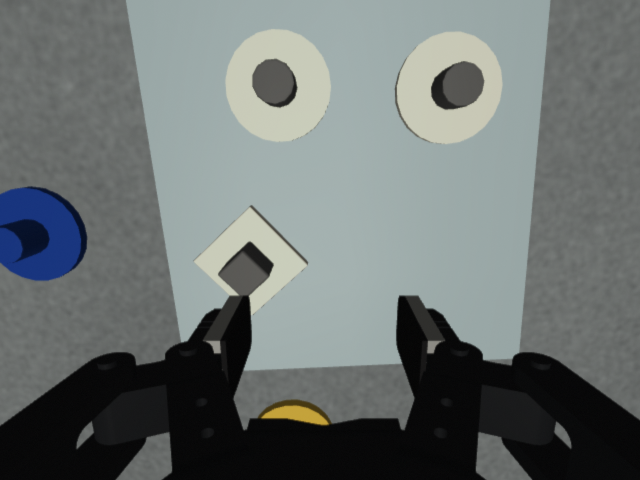

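The three remaining pods have not moved (rounds at (278,85) and (449,88), square at (251,260)). Next I turn to the rotated square.

Call:
{"api": "move_arm", "payload": {
  "commands": [0,0,0,1,0,0,0,1,0,0,0,1,0,0,0,1,0,0,0,1,0,0,0,1,0,0,0,1,0,0,0,1,0,0,0,1,0.5,-1,-0.4,0.4,1,-1,-0.34,0,1,-0.5,0,0,0.5,0,0,0,0,0,0,0]
}}

```text
time: 30.92
eef_pos: [0.4075, -0.3546, 0.1108]
tcp_rot: [0.299, 0.642, -0.298, 0.641]
contact_force: [0.7, 0.5, 0.0]
opening: 0.654
```

```bash
python3 -c "
from h import *
go([.4062,-.3547,.031],-49.9)"
```

```text
tool-shift units [ 3.19 -0.04 -0.02] jaw yaw deg -49.9 tilt [-0.001  0.002 -1.   ]
turn units (5deg): 0.0
shift units after turn [ 3.19 -0.04 -0.02]
```

Call:
{"api": "move_arm", "payload": {
  "commands": [1,-0.04,-0.02,0,1,0,0,0,0.7,0,0,0,0.3,0,0,0,0.19,0,0,0,0,0,0,0]
}}

```text
time: 31.68
eef_pos: [0.4066, -0.356, 0.0322]
tcp_rot: [0.298, 0.641, -0.298, 0.641]
contact_force: [0.3, -0.2, 0.7]
opening: 0.658
```

Call:
{"api": "move_arm", "payload": {
  "commands": [0,0,0,0,0,0,0,0,0,0,0,0,0,0,0,0],
  "jaw": 15
}}

```text
time: 32.17
eef_pos: [0.4069, -0.3564, 0.0327]
tcp_rot: [0.298, 0.64, -0.299, 0.642]
contact_force: [0.3, -1.3, 4.4]
opening: 0.319
```

```bash
python3 -c "
from h import *
s=ctrl.get_state();print(s['eef_pos'])
go([.591,.0002,.04],-2.9)"
```

```text
[ 0.40687154 -0.35638555  0.03267778]
tool-shift units [-0.3  14.82 -6.17] jaw yaw deg -49.92 tilt [ 0.001 -0.001 -1.   ]
turn units (5deg): -9.4
shift units after turn [-0.3  14.62  6.63]
```

Call:
{"api": "move_arm", "payload": {
  "commands": [-0.4,0,0,0,-1,0,0,0,-1,0,0,0,-0.6,0.5,0,-1,0,1,0,-1,0,1,0,-1,0,1,0,-1,0,1,0,-1,0,1,0,-1,0,1,0,-1,0,1,0,-1,0,1,0,-1,0,1,0,-0.4,0,0.5,0,0,0,0,0,0]
}}

```text
time: 34.05
eef_pos: [0.5086, -0.1357, 0.1066]
tcp_rot: [0.018, 0.707, -0.018, 0.707]
contact_force: [1.0, -0.7, -1.1]
opening: 0.318
```

```bash
python3 -c "
from h import *
s=ctrl.get_state();print(s['eef_pos'],s['opening'])
go([.591,.0002,.04],-2.9)"
```

```text
[ 0.50863249 -0.13569042  0.10658572] 0.31785526733342345
tool-shift units [2.66 5.59 3.02] jaw yaw deg -2.87 tilt [-0.001  0.    -1.   ]
turn units (5deg): 0.01
shift units after turn [2.66 5.6  3.02]
```

Call:
{"api": "move_arm", "payload": {
  "commands": [0,0.6,0.4,0,0,1,0.6,0,0,1,0.6,0,0,1,0.6,0,0,1,0.5,0,0,0.7,0.3,0,0,0.3,0,0,0,0,0,0,0,0,0,0]
}}

```text
time: 35.17
eef_pos: [0.5907, -0.0009, 0.1067]
tcp_rot: [0.018, 0.707, -0.018, 0.707]
contact_force: [0.1, 0.3, -1.9]
opening: 0.313
```

```bash
cat > held.py <<'E'
from h import *
import sys,pickle
tag=sys.argv[1];tgt=np.array([float(sys.argv[2]),float(sys.argv[3])]);zo=float(sys.argv[4]) # tcp z minus pod bottom
s=ctrl.get_state();im=ctrl.read_camera("wrist");pickle.dump((s,im),open(tag+".pkl","wb"))
cv2.imwrite(f"pics/{tag}.png",im[:,:,::-1])
M=R.from_quat(s["tcp_rot"]).as_matrix()
zt=s["eef_pos"][2]-zo+.012
r=im.astype(int);w=(r[...,0]-r[...,2]>8)&(r[...,0]>165)
for c,st,m in blobs(w,1500,40000):
    cc=max(cv2.findContours(m.astype(np.uint8),0,cv2.CHAIN_APPROX_NONE)[0],key=cv2.contourArea)[:,0]
    P=np.array([(M.T@(onz("wrist",uv,zt,s)-s["eef_pos"]))*1000 for uv in cc])
    print("white",np.round(c),st[4],"tool mm y max",P[:,1].max().round(1),"z",P[:,2].min().round(1),P[:,2].max().round(1))
print(s["time"],s["eef_pos"]);go([*tgt,.01+zo],-2.9)
E
python3 held.py w8 .591 .0002 .0322
```

```text
white [325.  75.] 13608 tool mm y max 110.0 z -23.1 22.5
white [323. 259.] 10088 tool mm y max 33.3 z -33.4 31.6
35.175 [ 0.59069059 -0.0008771   0.10674028]
tool-shift units [2.58 0.05 0.01] jaw yaw deg -2.97 tilt [-0. -0. -1.]
turn units (5deg): -0.01
shift units after turn [2.58 0.05 0.01]
```

View pics/w8.png

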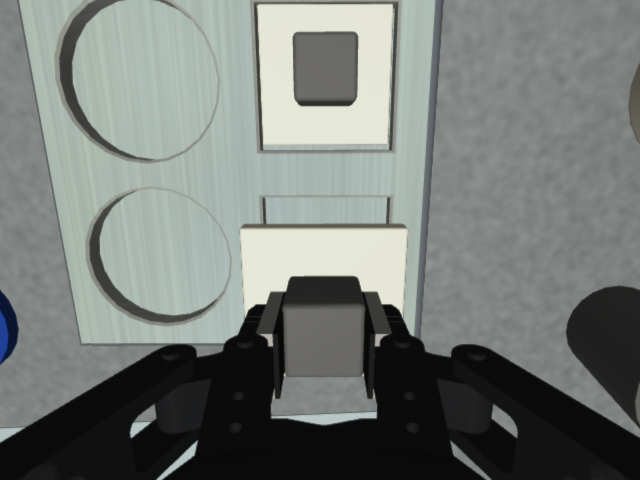

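The slab front edge is at row 227 (241–407) and the well's front edge at row 196, so the pod is about 1 mm from aligned. The first square still sits flush at (325,75).

Call:
{"api": "move_arm", "payload": {
  "commands": [0.8,0.04,0.01,0,0.8,0,0,0,0.4,0,0,0,0.2,0,0,0,0.2,0,0,0,0.1,0,0,0,0.06,0,0,0,0,0,0,0]
}}

```text
time: 36.22
eef_pos: [0.5914, 0.0007, 0.0427]
tcp_rot: [0.018, 0.707, -0.018, 0.707]
contact_force: [-0.3, 0.7, -0.6]
opening: 0.314
```

Call:
{"api": "move_arm", "payload": {
  "commands": [0,0,0,0,0,0,0,0,-0.3,0,0,0,-1,0,0,0,-1,0,0,0,-1,0,0,0,-1,-1,0,0,-1,-1,0,0,-0.5,-1,0,0,0,0,0,0],
  "jaw": 56
}}

```text
time: 37.48
eef_pos: [0.5885, -0.0758, 0.1902]
tcp_rot: [0.018, 0.705, -0.019, 0.708]
contact_force: [0.4, 0.7, -0.2]
opening: 0.652
```

```bash
python3 - <<'E'
from h import *
s=ctrl.get_state();im=ctrl.read_camera("wrist")
cv2.imwrite("pics/w9.png",im[:,:,::-1]); print(s["eef_pos"])
go([.51,-.30,.16],-3)
E
```

```text
[ 0.58846375 -0.07576642  0.19015931]
tool-shift units [ 1.15 -9.16 -2.64] jaw yaw deg -3.01 tilt [ 0.002 -0.    -1.   ]
turn units (5deg): -0.0
shift units after turn [ 1.15 -9.16 -2.64]
```

View pics/w9.png

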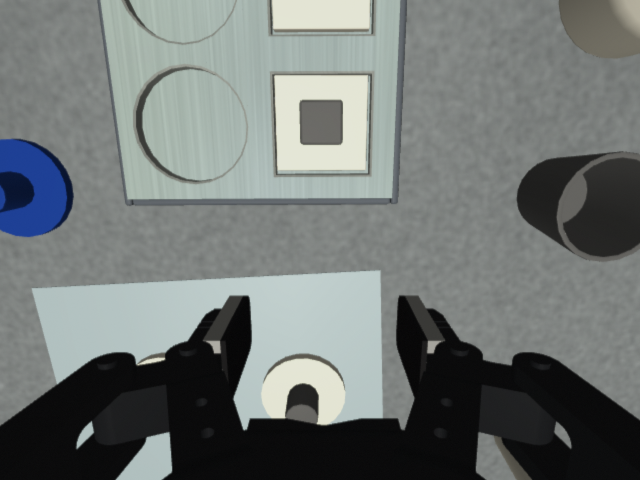

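Both squares are flush (second one at (321,123)). Next are the round pods.

Call:
{"api": "move_arm", "payload": {
  "commands": [0,-1,-0.3,0,0,-1,-0.3,0,0,-1,-0.3,0,0,-1,-0.3,0,0,-1,-0.3,0,0.2,-1,-0.3,0,0.2,-0.9,-0.3,0,0.2,-0.5,-0.2,0,0,0,0,0,0,0,0,0]
}}

```text
time: 38.78
eef_pos: [0.5209, -0.2552, 0.1727]
tcp_rot: [0.018, 0.707, -0.018, 0.707]
contact_force: [-0.2, -0.7, -0.7]
opening: 0.658
```

```bash
python3 used.py w10; python3 -c "
from h import *
go([.5617,-.2316,.031],-2.9)"
```

```text
[ 0.5209243  -0.25517287  0.17270127] 38.775
[212. 191.] [ 159  142  103  102 6354] rect [ 0.4385 -0.2235] [0.0738 0.0743] 41.2 circ [ 0.4385 -0.2235] 0.0376
[377. 193.] [ 327  144  103  102 6543] rect [ 0.5614 -0.2312] [0.0742 0.0748] 87.1 circ [ 0.5614 -0.2313] 0.0376
tool-shift units [5.68 1.02 1.58] jaw yaw deg -2.87 tilt [ 0.  0. -1.]
turn units (5deg): 0.01
shift units after turn [5.68 1.02 1.58]
```

View pics/w10.png

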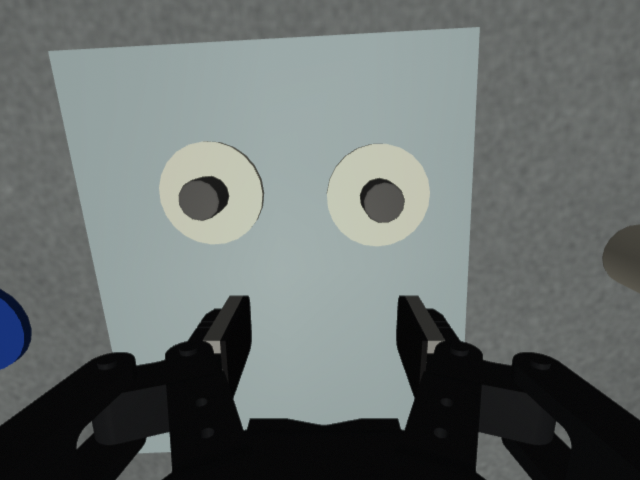

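The rounds are unmoved at (212,192) and (378,194). I take the right one.

Call:
{"api": "move_arm", "payload": {
  "commands": [0.5,0.6,0.8,0,1,0.4,0.6,0,1,0,0.18,0,1,0,0,0,1,0,0,0,0.6,0,0,0,0.4,0,0,0,0.18,0,0,0,0,0,0,0]
}}

```text
time: 39.95
eef_pos: [0.5617, -0.2332, 0.0312]
tcp_rot: [0.018, 0.707, -0.018, 0.707]
contact_force: [-0.1, -0.4, -0.3]
opening: 0.659
```

Call:
{"api": "move_arm", "payload": {
  "commands": [0,0,0,0,0,0,0,0,0,0,0,0,0,0,0,0],
  "jaw": 15
}}

```text
time: 40.45
eef_pos: [0.5621, -0.2335, 0.0319]
tcp_rot: [0.018, 0.706, -0.018, 0.707]
contact_force: [-0.6, 0.9, 5.1]
opening: 0.307
```

```bash
python3 -c "
from h import *
s=ctrl.get_state();print(s['eef_pos'])
go([.501,.0998,.04],-2.9)"
```

```text
[ 0.56205337 -0.23352778  0.03185423]
tool-shift units [-0.34 13.19 -3.12] jaw yaw deg -2.92 tilt [ 0.002 -0.001 -1.   ]
turn units (5deg): -0.0
shift units after turn [-0.34 13.19 -3.11]
```

Call:
{"api": "move_arm", "payload": {
  "commands": [-0.4,0,0,0,-1,0,0,0,-1,0.5,0,0,-0.6,1,-0.2,0,0,1,-0.3,0,0,1,-0.3,0,0,1,-0.3,0,0,1,-0.3,0,0,1,-0.3,0,0,1,-0.3,0,0,1,-0.3,0,0,1,-0.3,0,0,1,-0.3,0,0,1,-0.3,0,0,1,-0.2,0,0,0.7,0,0,0,0.4,0,0,0,0.2,0,0,0,0,0,0,0,0,0,0]
}}

```text
time: 42.95
eef_pos: [0.4942, 0.1153, 0.1058]
tcp_rot: [0.018, 0.707, -0.018, 0.707]
contact_force: [0.1, 0.0, -1.7]
opening: 0.309
```

```bash
python3 held.py w11 .501 .0976 .0314
```

```text
white [466.  20.] 10119 tool mm y max 110.9 z 8.0 96.2
white [331. 265.] 9544 tool mm y max 39.7 z -38.6 36.5
white [493. 272.] 7541 tool mm y max 33.0 z 47.7 93.2
42.95 [0.49421511 0.11533168 0.10581859]
tool-shift units [ 2.58 -0.69  0.31] jaw yaw deg -2.97 tilt [-0. -0. -1.]
turn units (5deg): -0.01
shift units after turn [ 2.58 -0.69  0.31]
```

View pics/w11.png

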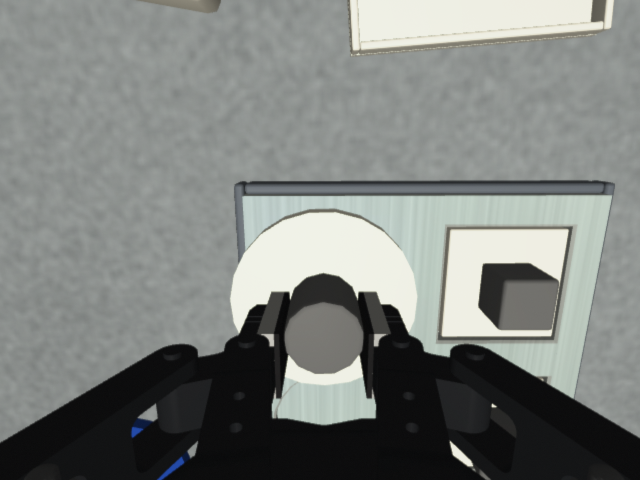

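The round is held about 2 mm forward of the tool centre and lies over the dock edge. I overshot by about 17 mm, so I shift back before lowering.

Call:
{"api": "move_arm", "payload": {
  "commands": [0,-0.5,0.2,0,0.5,-0.18,0.12,0,0.8,0,0,0,0.4,0,0,0,0.2,0,0,0,0,0,0,0]
}}

```text
time: 43.75
eef_pos: [0.5011, 0.0984, 0.0581]
tcp_rot: [0.018, 0.707, -0.018, 0.707]
contact_force: [-0.6, 0.0, -0.7]
opening: 0.308
```

```bash
python3 -c "
from h import *
go([.5013,.0979,.0415],-2.9)"
```

```text
tool-shift units [ 0.66 -0.02  0.01] jaw yaw deg -2.92 tilt [-0.001  0.    -1.   ]
turn units (5deg): -0.0
shift units after turn [ 0.66 -0.02  0.01]
```

Call:
{"api": "move_arm", "payload": {
  "commands": [0.2,-0.02,0.01,0,0.2,0,0,0,0.2,0,0,0,0.06,0,0,0,0,0,0,0]
}}

```text
time: 44.38
eef_pos: [0.5015, 0.0979, 0.0419]
tcp_rot: [0.018, 0.707, -0.018, 0.707]
contact_force: [-0.9, 0.6, 0.5]
opening: 0.313
```

Call:
{"api": "move_arm", "payload": {
  "commands": [0,0,0,0,0,0,0,0,-0.3,0,0,0,-1,0,0,0,-1,0,0,0,-1,0,0,0,-1,-1,0,0,-0.6,-1,0,0,0,-1,0,0,0,0,0,0],
  "jaw": 56
}}

```text
time: 45.62
eef_pos: [0.4979, 0.0219, 0.1652]
tcp_rot: [0.019, 0.706, -0.019, 0.707]
contact_force: [1.4, -0.5, -0.1]
opening: 0.652
```

```bash
python3 - <<'E'
from h import *
s=ctrl.get_state();im=ctrl.read_camera("wrist")
cv2.imwrite("pics/w12.png",im[:,:,::-1]); print(s["eef_pos"])
go([.44,-.26,.16],-3)
E
```

```text
[0.49788084 0.0219186  0.16520933]
tool-shift units [  0.19 -11.41  -1.71] jaw yaw deg -3.01 tilt [ 0.001  0.    -1.   ]
turn units (5deg): -0.0
shift units after turn [  0.19 -11.41  -1.71]
```

View pics/w12.png

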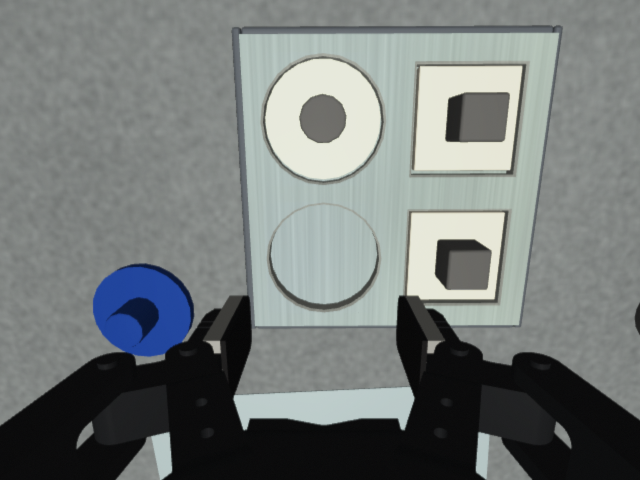

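Three pods are flush (round at (323,119)). Only the near-left round well is still empty. I now fetch the last round.

Call:
{"api": "move_arm", "payload": {
  "commands": [0,-1,-0.1,0,0,-1,-0.2,0,0,-1,-0.2,0,0,-1,-0.2,0,0,-1,-0.2,0,0,-1,-0.2,0,0,-1,-0.2,0,0,-1,-0.2,0,0,-1,-0.2,0,0,-1,0,0,0,-0.8,0,0,0,-0.4,0,0,0,0,0,0,0,0,0,0]
}}

```text
time: 47.42
eef_pos: [0.4409, -0.2538, 0.1641]
tcp_rot: [0.018, 0.707, -0.018, 0.707]
contact_force: [-0.0, 0.5, -0.2]
opening: 0.654
```

```bash
python3 used.py w13; python3 -c "
from h import *
go([.4387,-.2227,.031],-2.9)"
```

```text
[ 0.44090928 -0.25377783  0.16412522] 47.425
[319. 189.] [ 267  138  105  106 7115] rect [ 0.4384 -0.2237] [0.0744 0.0742] 87.1 circ [ 0.4384 -0.2234] 0.0377
tool-shift units [ 5.33  1.23 -0.15] jaw yaw deg -2.88 tilt [-0.  0. -1.]
turn units (5deg): 0.0
shift units after turn [ 5.33  1.23 -0.15]
```

Call:
{"api": "move_arm", "payload": {
  "commands": [0.5,0.7,-0.1,0,1,0.5,-0.05,0,1,0.03,0,0,1,0,0,0,1,0,0,0,0.5,0,0,0,0.33,0,0,0,0,0,0,0]
}}

```text
time: 48.48
eef_pos: [0.4387, -0.2232, 0.0309]
tcp_rot: [0.018, 0.707, -0.018, 0.707]
contact_force: [0.3, 0.9, -0.6]
opening: 0.652
```

Call:
{"api": "move_arm", "payload": {
  "commands": [0,0,0,0,0,0,0,0,0,0,0,0,0,0,0,0],
  "jaw": 15
}}

```text
time: 48.98
eef_pos: [0.4394, -0.2241, 0.0322]
tcp_rot: [0.018, 0.706, -0.018, 0.707]
contact_force: [-0.4, 0.2, 5.8]
opening: 0.308
```

```bash
python3 -c "
from h import *
s=ctrl.get_state();print(s['eef_pos'])
go([.4963,.005,.04],-2.9)"
```

```text
[ 0.43943669 -0.22414061  0.03217837]
tool-shift units [-0.32  9.27  1.81] jaw yaw deg -2.92 tilt [ 0.001 -0.001 -1.   ]
turn units (5deg): -0.0
shift units after turn [-0.32  9.27  1.81]
```

Call:
{"api": "move_arm", "payload": {
  "commands": [-0.4,0,0,0,-1,0,0,0,-1,0.5,0,0,-0.6,1,0.2,0,0,1,0.3,0,0,1,0.3,0,0,1,0.3,0,0,1,0.3,0,0,1,0.3,0,0,1,0.1,0,0,0.9,0,0,0,0.6,0,0,0,0.27,0,0,0,0,0,0,0,0,0,0]
}}

```text
time: 50.85
eef_pos: [0.4955, 0.0051, 0.1061]
tcp_rot: [0.018, 0.707, -0.018, 0.707]
contact_force: [0.4, 0.3, -1.3]
opening: 0.309
```

```bash
python3 held.py w14 .4965 .0045 .0317
```

```text
white [326.  78.] 15350 tool mm y max 111.0 z -26.1 26.2
white [505.  77.] 12149 tool mm y max 109.2 z 43.0 88.6
white [485. 249.] 8204 tool mm y max 43.4 z 42.8 88.3
white [323. 265.] 11641 tool mm y max 38.1 z -38.3 36.7
50.85 [0.49550417 0.00508017 0.10609531]
tool-shift units [ 2.58 -0.02  0.04] jaw yaw deg -2.96 tilt [ 0. -0. -1.]
turn units (5deg): -0.01
shift units after turn [ 2.58 -0.02  0.04]
```

View pics/w14.png

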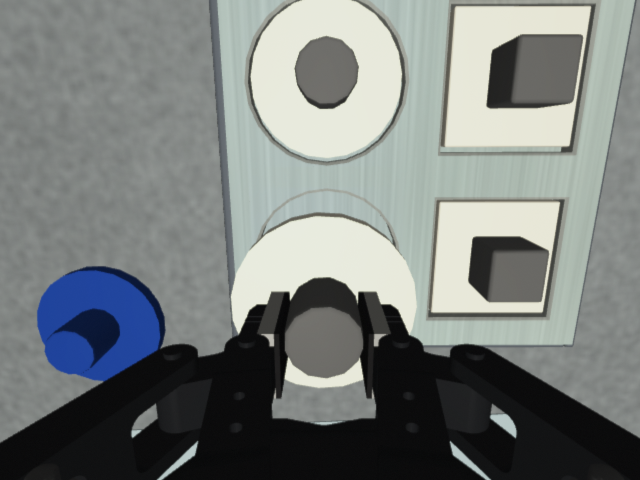

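The last round pod is held centred over its well, whose rim arc shows at row 190, and the other three are flush. I lower it.

Call:
{"api": "move_arm", "payload": {
  "commands": [0.8,-0.01,0.03,0,0.8,0,0,0,0.4,0,0,0,0.2,0,0,0,0.2,0,0,0,0.1,0,0,0,0.06,0,0,0,0,0,0,0]
}}

```text
time: 51.9
eef_pos: [0.4964, 0.0053, 0.0423]
tcp_rot: [0.018, 0.707, -0.018, 0.707]
contact_force: [-0.3, 0.5, -0.7]
opening: 0.305
```

Call:
{"api": "move_arm", "payload": {
  "commands": [0,0,0,0,0,0,0,0,-0.3,0,0,0,-1,0,0,0,-1,0,0,0,-1,0,0,0,-1,-1,0,0,-0.6,-1,0,0,0,0,0,0,0,0,0,0],
  "jaw": 56
}}

```text
time: 53.15
eef_pos: [0.4933, -0.0442, 0.1642]
tcp_rot: [0.018, 0.707, -0.018, 0.707]
contact_force: [-0.2, 0.6, -0.0]
opening: 0.654
```

```bash
python3 - <<'E'
from h import *
s=ctrl.get_state();im=ctrl.read_camera("wrist")
cv2.imwrite("pics/w15.png",im[:,:,::-1]); print(s["eef_pos"])
r=im.astype(int);w=(r[...,0]-r[...,2]>8)&(r[...,0]>180)
for c,st,m in blobs(w,1000,20000):
    cc=max(cv2.findContours(m.astype(np.uint8),0,cv2.CHAIN_APPROX_NONE)[0],key=cv2.contourArea)[:,0]
    P=np.array([onz("wrist",uv,.022,s)[:2] for uv in cc],np.float32)
    a=cv2.minAreaRect(P);print(np.round(c),np.round(a[0],4),np.round(a[1],4),a[2])
im=ctrl.read_camera("side");cv2.imwrite("pics/side2.png",im[:,:,::-1])
E
```

```text
[ 0.49325544 -0.04419228  0.16422789]
[325.  35.] [0.5002 0.0829] [0.0418 0.0752] 87.00888061523438
[473.  39.] [0.5946 0.0809] [0.0359 0.0651] 87.00897216796875
[324. 161.] [0.4957 0.0056] [0.0746 0.075 ] 87.00923156738281
[461. 160.] [0.5902 0.0013] [0.0647 0.0651] 87.0091552734375
```

View pics/w15.png

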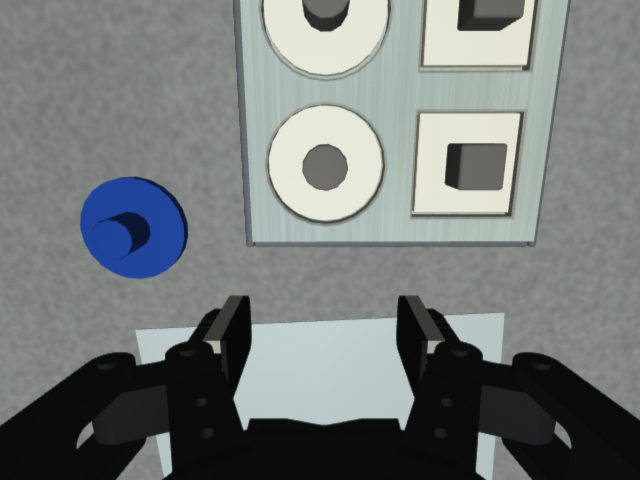

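View pics/side2.png

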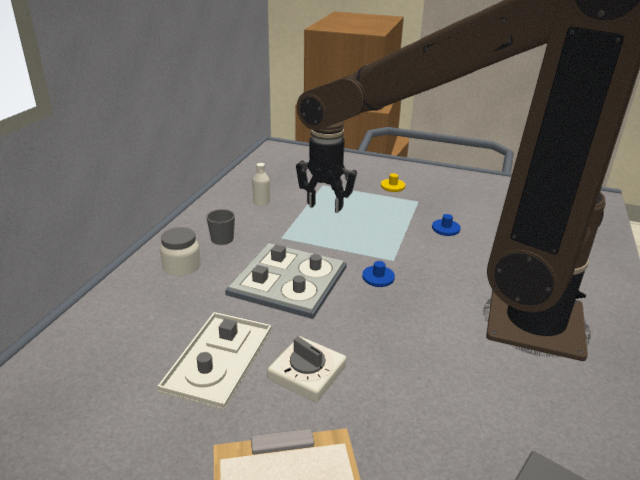

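All four used pods are flush in their wells, and both clean pods are flat in the tray. Now I move over to the timer.

Call:
{"api": "move_arm", "payload": {
  "commands": [-1,1,-0.2,0,-1,1,-0.3,0,-0.5,1,-0.3,0,0,1,-0.3,0,0,1,-0.3,0,0,1,-0.3,0,0,1,-0.3,0,0,1,-0.3,0,0,1,-0.3,0,0,1,-0.3,0,0,0.8,-0.3,0,0,0.4,-0.2,0,0,0,0,0,0,0,0,0]
}}

```text
time: 55.0
eef_pos: [0.423, 0.239, 0.2269]
tcp_rot: [0.018, 0.707, -0.018, 0.707]
contact_force: [0.8, -1.7, 0.3]
opening: 0.654
```

```bash
python3 - <<'E'
from h import *
import pickle
s=ctrl.get_state();im=ctrl.read_camera("wrist");pickle.dump((s,im),open("t1.pkl","wb"))
cv2.imwrite("pics/t1.png",im[:,:,::-1]); print(s["eef_pos"],s["qpos"],s["time"])
E
```

```text
[0.42304474 0.23898304 0.22687141] [ 3.05164335e-01 -1.23277631e-01  2.04804642e+00 -2.82258047e-04
  1.21721076e+00  3.56389236e-01] 55.0
```

View pics/t1.png

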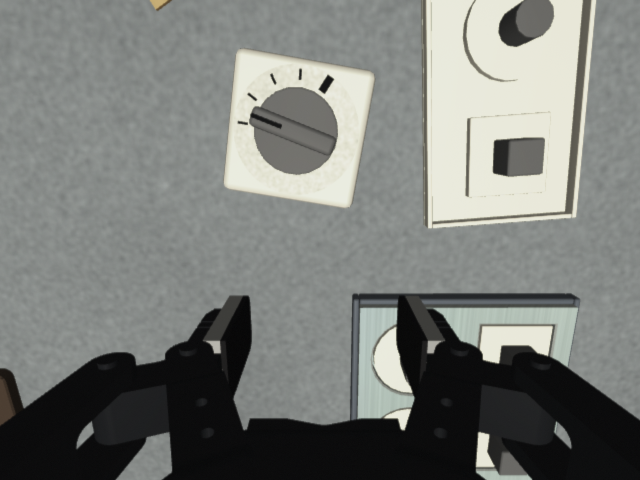

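The timer is at (298,130). The bar's pointer lies just past the 0 mark (242,123), and the long mark is at (327,84). I measure it precisely.

```bash
python3 - <<'E'
from h import *
import pickle
s,im=pickle.load(open("t1.pkl","rb"))
g=im.max(2).astype(int)[40:215,215:385]
r=im.astype(int)
# dark blobs in roi
roi=np.zeros(im.shape[:2],bool);roi[40:210,220:380]=1
d=(im.max(2)<130)&roi
for c,st,m in blobs(d,20,9000):
    P=np.array([onz("wrist",(x,y),.030,s)[:2] for y,x in np.argwhere(m)]); print("dark",np.round(c,1),st[4],np.round(P.mean(0),4))
    if st[4]>2000:
        cc=max(cv2.findContours(m.astype(np.uint8),0,cv2.CHAIN_APPROX_NONE)[0],key=cv2.contourArea)[:,0]
        P=np.array([onz("wrist",uv,.038,s)[:2] for uv in cc],np.float32);print("disc z38",cv2.minEnclosingCircle(P),cv2.fitEllipse(P))
w=(im.min(2)>150)&roi
for c,st,m in blobs(w,2000,30000):
    cc=max(cv2.findContours(m.astype(np.uint8),0,cv2.CHAIN_APPROX_NONE)[0],key=cv2.contourArea)[:,0]
    P=np.array([onz("wrist",uv,.030,s)[:2] for uv in cc],np.float32);print("housing",cv2.minAreaRect(P))
z=cv2.resize(im[40:215,215:385],None,fx=3.4,fy=3.4,interpolation=cv2.INTER_CUBIC);cv2.imwrite("pics/t1z.png",z[:,:,::-1])
for uv in [(290,110),(320,150),(270,125),(300,135),(260,120)]:print(uv,im[uv[1],uv[0]])
E
```

```text
dark [299.9  73.5] 29 [0.4102 0.3545]
dark [272.6  78.2] 25 [0.3891 0.3522]
dark [325.8  83.9] 137 [0.4296 0.346 ]Traceback (most recent call last):
  File "<stdin>", line 10, in <module>
  File "h.py", line 14, in onz
    o,d=ray(n,uv,st); return o+d*(z-o[2])/d[2]
        ~~~^^^^^^^^^
  File "h.py", line 12, in ray
    K,wc=cam(n,st); d=wc[:3,:3]@np.linalg.solve(K,[uv[0],uv[1],1.]); return wc[:3,3],d/np.linalg.norm(d)
         ~~~^^^^^^
  File "h.py", line 5, in cam
    c=ctrl.get_calibration(n); K=np.array(c["camera_matrix"])
ValueError: time passes only in moves, steps and waits
```

```bash
python3 - <<'E'
t=open("h.py").read()
t=t.replace('''    c=ctrl.get_calibration(n);''','''    if n not in _C: _C[n]=ctrl.get_calibration(n)
    c=_C[n];''').replace("def cam(","_C={}\ndef cam(",1)
open("h.py","w").write(t)
E
python3 - <<'E'
from h import *
import pickle
s,im=pickle.load(open("t1.pkl","rb"))
roi=np.zeros(im.shape[:2],bool);roi[40:210,220:380]=1
d=(im.max(2)<130)&roi
for c,st,m in blobs(d,20,9000):
    P=onz("wrist",c,.030,s); print("dark",np.round(c,1),st[4],np.round(P,4))
    if st[4]>2000:
        cc=max(cv2.findContours(m.astype(np.uint8),0,cv2.CHAIN_APPROX_NONE)[0],key=cv2.contourArea)[:,0]
        P=np.array([onz("wrist",uv,.038,s)[:2] for uv in cc],np.float32);print("disc z38",cv2.minEnclosingCircle(P),cv2.fitEllipse(P))
w=(im.min(2)>150)&roi
for c,st,m in blobs(w,2000,30000):
    cc=max(cv2.findContours(m.astype(np.uint8),0,cv2.CHAIN_APPROX_NONE)[0],key=cv2.contourArea)[:,0]
    P=np.array([onz("wrist",uv,.030,s)[:2] for uv in cc],np.float32);print("housing",cv2.minAreaRect(P))
z=cv2.resize(im[40:215,215:385],None,fx=3.4,fy=3.4,interpolation=cv2.INTER_CUBIC);cv2.imwrite("pics/t1z.png",z[:,:,::-1])
for uv in [(290,110),(320,150),(270,125),(300,135),(260,120)]:print(uv,im[uv[1],uv[0]])
E
```

```text
dark [299.9  73.5] 29 [0.4102 0.3545 0.03  ]
dark [272.6  78.2] 25 [0.3891 0.3522 0.03  ]
dark [325.8  83.9] 137 [0.4296 0.346  0.03  ]
dark [294.5 130. ] 5779 [0.4031 0.3133 0.03  ]
disc z38 ((0.40201252698898315, 0.3123294711112976), 0.034703876823186874) ((0.4035850465297699, 0.3122992217540741), (0.06295618414878845, 0.06601449102163315), 66.53180694580078)
dark [251.7  96.5] 26 [0.3717 0.34   0.03  ]
dark [242.3 122.5] 27 [0.3624 0.3211 0.03  ]
housing ((0.40417060256004333, 0.31166839599609375), (0.10659678280353546, 0.10633961856365204), 77.6675796508789)
(290, 110) [114 113 109]
(320, 150) [103 102  98]
(270, 125) [99 99 94]
(300, 135) [115 114 110]
(260, 120) [51 50 49]
```

View pics/t1z.png

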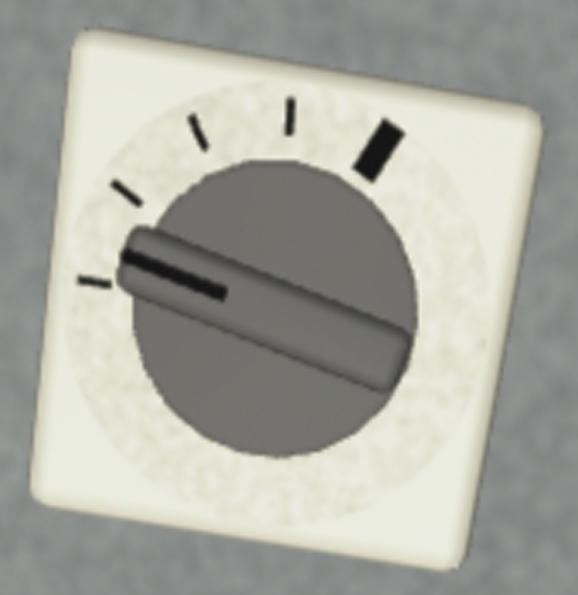

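```bash
python3 - <<'E'
from h import *
import pickle
s,im=pickle.load(open("t1.pkl","rb"))
for a,b in [((122,257),(226,295)),((150,228),(405,330)),((126,258),(398,360))]:
    A,B=[onz("wrist",(u/3.4+215,v/3.4+40),.07,s) for u,v in(a,b)]
    d=A-B;print(A,B,np.linalg.norm(d),"ptr yaw",np.degrees(np.arctan2(d[1],d[0])), (A+B)/2)
go([.4038,.312,.06],-2.9)
E
```

```text
[0.37655574 0.32340488 0.07      ] [0.39699545 0.31496094 0.07      ] 0.022115194742569542 ptr yaw 157.55376502584198 [0.38677559 0.31918291 0.07      ]
[0.38274393 0.32864361 0.07      ] [0.43314051 0.30618682 0.07      ] 0.05517357235816682 ptr yaw 155.9821691179382 [0.40794222 0.31741521 0.07      ]
[0.37734536 0.3231709  0.07      ] [0.43142871 0.30029733 0.07      ] 0.05872145037919309 ptr yaw 157.0749600668473 [0.40438704 0.31173412 0.07      ]
tool-shift units [ 6.68  2.88 -0.92] jaw yaw deg -2.95 tilt [-0. -0. -1.]
turn units (5deg): -0.01
shift units after turn [ 6.68  2.88 -0.92]
```

The dial centre is (0.404, 0.312). The pointer is at yaw 157° and the 0 mark at 167.6°, so the dial reads about 0.18 rad, inside its given start range. I turn the jaw square to the bar.

Call:
{"api": "move_arm", "payload": {
  "commands": [0.2,0,0,-1,0.2,0,0,-1,0.2,0,0,-1,0.2,0,0,-1,0.2,0,0,-1,0.2,0,0,-1,0.2,0,0,-1,0.2,0,0,-1,0.2,0,0,-1,0.2,0,0,-1,0.2,0,0,-1,0.2,0,0,-1,0.2,0,0,-1,0,0,0,-1,0,0,0,0,0,0,0,0],
  "jaw": 45
}}

```text
time: 57.05
eef_pos: [0.4233, 0.239, 0.1622]
tcp_rot: [-0.39, 0.59, 0.39, 0.59]
contact_force: [-0.4, 0.3, 0.2]
opening: 0.523
```

```bash
python3 -c "
from h import *
print(ctrl.get_state()['qpos'])
go([.4040,.312,.060],67)"
```

```text
[ 3.04967803e-01 -4.81978435e-02  2.10426108e+00 -4.97454281e-05
  1.08522576e+00 -8.63863962e-01]
tool-shift units [4.09 1.85 2.38] jaw yaw deg 66.97 tilt [ 0.  0. -1.]
turn units (5deg): -0.01
shift units after turn [4.09 1.85 2.39]
```

Call:
{"api": "move_arm", "payload": {
  "commands": [0,0.7,0.9,0,0,0.7,0.9,0,0,0.35,0.45,0,0,0.1,0.13,0,0,0,0,0,0,0,0,0]
}}

```text
time: 57.8
eef_pos: [0.4038, 0.3116, 0.162]
tcp_rot: [-0.391, 0.59, 0.39, 0.589]
contact_force: [0.5, 0.5, 0.1]
opening: 0.527
```

```bash
python3 - <<'E'
from h import *
s=ctrl.get_state();im=ctrl.read_camera("wrist")
cv2.imwrite("pics/t2.png",im[:,:,::-1])
go([.4040,.312,.060],67)
E
```

```text
tool-shift units [ 4.08 -0.    0.02] jaw yaw deg 67.03 tilt [-0. -0. -1.]
turn units (5deg): 0.01
shift units after turn [ 4.08 -0.    0.02]
```

View pics/t2.png

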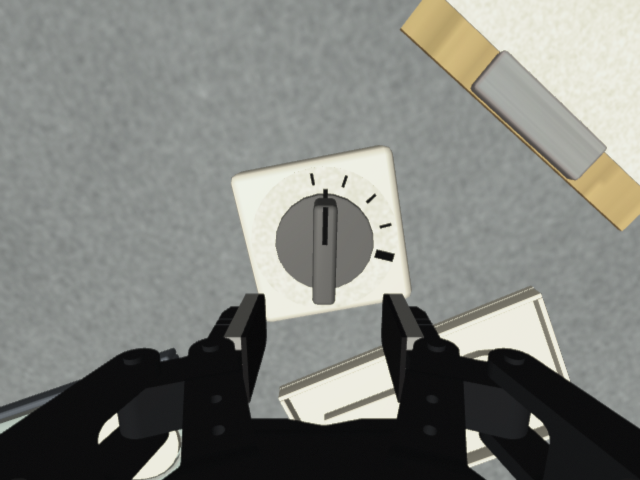

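The bar is vertical in the view (x≈325) and centred between the pads. I descend and close.

Call:
{"api": "move_arm", "payload": {
  "commands": [1,0,0.02,0,1,0,0,0,1,0,0,0,0.6,0,0,0,0.3,0,0,0,0.15,0,0,0,0,0,0,0]
}}

```text
time: 58.72
eef_pos: [0.4042, 0.3128, 0.0613]
tcp_rot: [-0.391, 0.589, 0.391, 0.59]
contact_force: [0.5, -0.4, 0.6]
opening: 0.527
```

Call:
{"api": "move_arm", "payload": {
  "commands": [0,0,0,0,0,0,0,0,0,0,0,0,0,0,0,0,0,0,0,0],
  "jaw": 4,
  "force": 50
}}

```text
time: 59.35
eef_pos: [0.4039, 0.3121, 0.0617]
tcp_rot: [-0.391, 0.59, 0.391, 0.589]
contact_force: [-2.3, -4.3, 6.0]
opening: 0.154
```

Call:
{"api": "move_arm", "payload": {
  "commands": [0,0,0,0.5,0,0,0,1,0,0,0,1,0,0,0,1,0,0,0,1,0,0,0,1,0,0,0,1,0,0,0,1,0,0,0,1,0,0,0,1,0,0,0,0]
}}

```text
time: 60.72
eef_pos: [0.4045, 0.3126, 0.0617]
tcp_rot: [-0.121, 0.696, 0.12, 0.697]
contact_force: [0.2, -2.8, 4.7]
opening: 0.156
```

```bash
python3 - <<'E'
from h import *
s=ctrl.get_state();print(s["contact_force"],s["wrist_torque"],s["qpos"])
im=ctrl.read_camera("wrist")
cv2.imwrite("pics/t3.png",im[:,:,::-1])
go([.4040,.312,.060],-48)
E
```

```text
[ 0.16914515 -2.82472413  4.68583356] [-0.54024563  0.06996547 -0.05973589] [ 4.59556908e-01  1.64364966e-01  2.09655962e+00 -9.18862161e-04
  8.79514308e-01  1.17385074e-01]
tool-shift units [ 0.07 -0.01 -0.03] jaw yaw deg 19.66 tilt [ 0.001 -0.    -1.   ]
turn units (5deg): 13.53
shift units after turn [ 0.07 -0.03  0.  ]
```

View pics/t3.png

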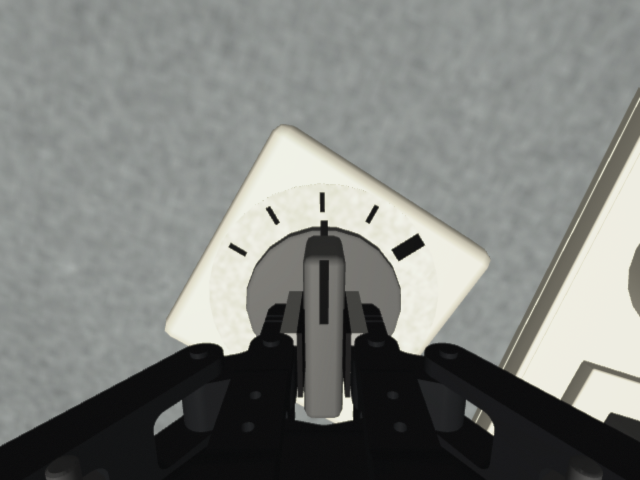

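The dial follows the gripper, and the pointer (324,230) now stands at the 10-minute mark (322,202). I continue on past the long mark at (408,247).

Call:
{"api": "move_arm", "payload": {
  "commands": [0,0,0,1,0,0,0,1,0,0,0,1,0,0,0,1,0,0,0,1,0,0,0,1,0,0,0,1,0,0,0,1,0,0,0,1,0,0,0,1,0,0,0,1,0,0,0,1,0,0,0,1,0,0,0,0.5,0,0,0,0,0,0,0,0]
}}

```text
time: 62.78
eef_pos: [0.4054, 0.3123, 0.0617]
tcp_rot: [0.287, 0.645, -0.286, 0.648]
contact_force: [1.9, -5.0, 4.1]
opening: 0.151
```

```bash
python3 - <<'E'
from h import *
s=ctrl.get_state();print(s["contact_force"],s["wrist_torque"],s["qpos"])
im=ctrl.read_camera("wrist")
cv2.imwrite("pics/t4.png",im[:,:,::-1])
go([.4040,.312,.060],20)
E
```

```text
[ 1.86983291 -5.0335947   4.08255132] [-0.84736108 -0.38277067 -0.05340673] [ 0.45891341  0.16477938  2.09607581 -0.00262664  0.87778556  1.29472875]
tool-shift units [ 0.07 -0.05 -0.03] jaw yaw deg -47.79 tilt [ 0.004 -0.001 -1.   ]
turn units (5deg): -13.56
shift units after turn [ 0.07  0.01 -0.06]
```

View pics/t4.png

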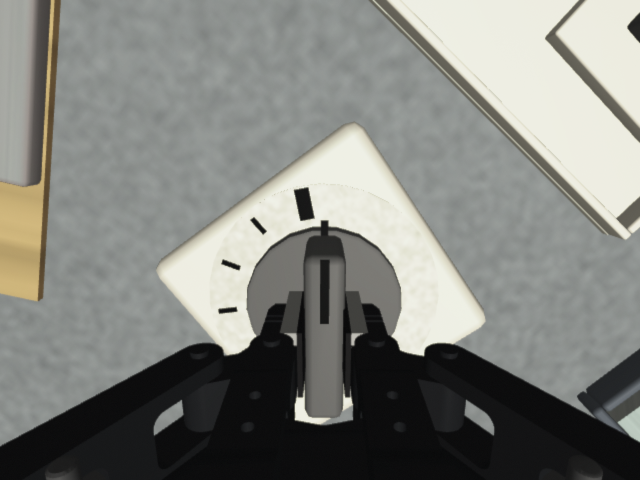

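The pointer (324,230) is clearly past the long mark (304,204). Now I turn back to 10 minutes.

Call:
{"api": "move_arm", "payload": {
  "commands": [0,0,0,0,0,0,0,-1,0,0,0,-1,0,0,0,-1,0,0,0,-1,0,0,0,-1,0,0,0,-1,0,0,0,-1,0,0,0,-1,0,0,0,-1,0,0,0,-1,0,0,0,-1,0,0,0,-1,0,0,0,-1,0,0,0,-0.5,0,0,0,0,0,0,0,0,0,0,0,0]
}}

```text
time: 65.08
eef_pos: [0.4044, 0.3126, 0.0617]
tcp_rot: [-0.121, 0.696, 0.121, 0.697]
contact_force: [-0.1, -3.0, 4.6]
opening: 0.153
```

```bash
python3 - <<'E'
from h import *
im=ctrl.read_camera("wrist")
cv2.imwrite("pics/t5.png",im[:,:,::-1])
go([.4040,.312,.060],20)
E
```

```text
tool-shift units [ 0.07 -0.02 -0.02] jaw yaw deg 19.71 tilt [ 0.001 -0.    -1.   ]
turn units (5deg): -0.06
shift units after turn [ 0.07 -0.02 -0.02]
```

View pics/t5.png

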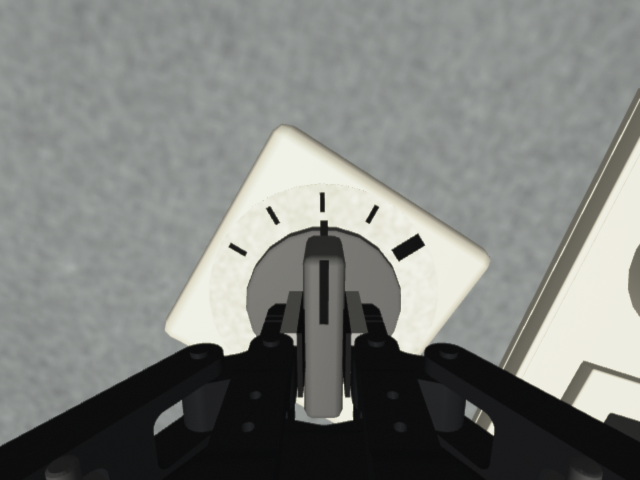

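The pointer is in line with the 10-minute mark. I release and lift straight up, then check everything.

Call:
{"api": "move_arm", "payload": {
  "commands": [0,0,0,0,0,0,0,0,0,0,0,0,0,0,0,0,-0.3,0,0,0,-1,0,0,0,-1,0,0,0,-1,0,0,0,-1,0,0,0,-1,0,0,0,-0.5,0,0,0,0,0,0,0,0,0,0,0],
  "jaw": 45
}}

```text
time: 66.75
eef_pos: [0.4032, 0.3123, 0.2047]
tcp_rot: [-0.12, 0.697, 0.12, 0.696]
contact_force: [-0.3, -0.1, 0.7]
opening: 0.532
```

```bash
python3 - <<'E'
from h import *
s=ctrl.get_state();print(s["contact_force"],s["time"])
for n in("wrist","scene","side"):
    im=ctrl.read_camera(n);cv2.imwrite(f"pics/f_{n}.png",im[:,:,::-1])
E
```

```text
[-0.29612959 -0.07572566  0.72860894] 66.75
```

View pics/f_wrist.png

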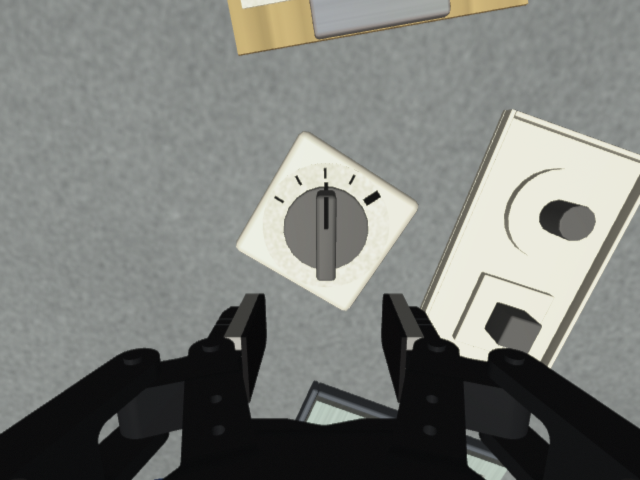

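View pics/f_side.png

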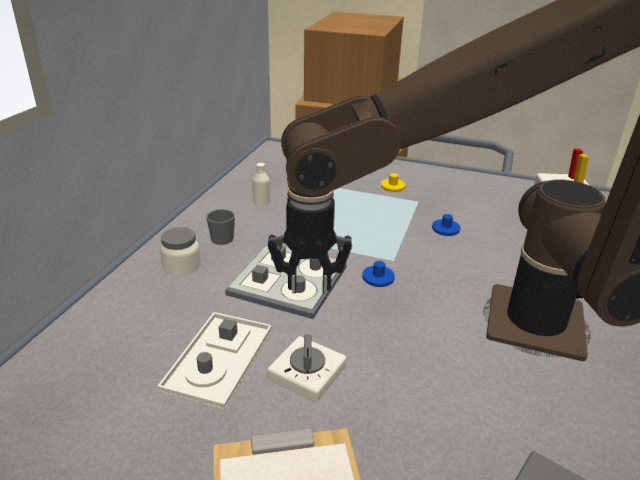

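View pics/f_scene.png

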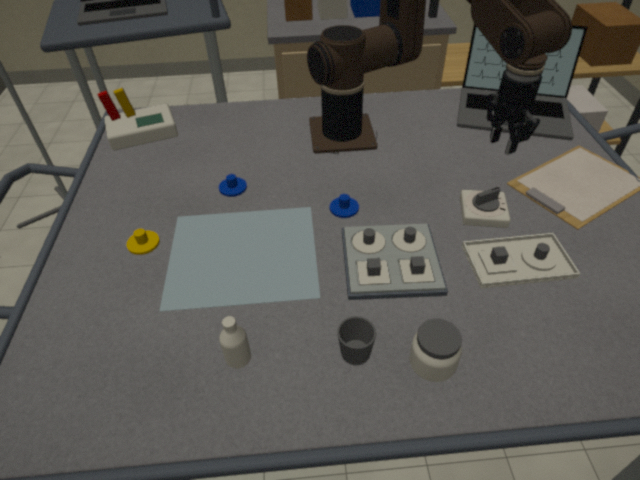

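The pointer (326,205) is in line with the 10-minute mark (325,173). Four pods are in the dock, two are in the tray, the mat is empty, the bystanders are untouched, and the gripper is clear. I hand the job in.

```bash
python3 -c "
from plant import ctrl
print(ctrl.sign_off())"
```

```text
the job is handed in; nothing more can be done
None
```

I finished the job and handed it in at about 67 s of the 192 s allowed; sign-off gives no verdict.

- **Clean pods:** the round and the square from the dock lie flat in the tray, checked in the wrist, side and scene views.
- **Used pods:** all four (two round, two square) are flush in wells of their own shape. The last wrist measurement put the two on the right-hand side about 1 mm from their well centres. For the two on the left-hand side I checked the fit only by eye.
- **Timer:** I wound it clockwise past the long 20-minute mark, to about 2.19 rad judging by the gripper's angle. I then turned it back, and after release the pointer was in line with the 10-minute mark.
- **Bystanders:** the gel bottle, cup and wipes tub look to be in the same places as at the start, and the gripper hangs clear of everything.

No check failed. I saw no knocked pod and no slackened grip. The one slip was overshooting the dock by about 17 mm with a round pod, which I corrected before lowering it.

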